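# Clear the towers out of the drawer, put the little houses away and shut it

## Robot

A 6-joint arm with a two-finger parallel gripper is mounted at the origin on the work surface. World frame = base frame: x ahead of the robot, y to its left, z up, the work surface at z = 0. Lengths are in m, angles in rad, forces in N, time in s.
With the tool pointing down it reaches from about 0.3 to 0.775 m from the base axis. Payload 14.6 kg.
Tool frame: the origin (TCP) lies on the centre line of the jaws, within the pads' length; the fingertips stand 19 mm ahead of it and the grasp point (between the pads) is the TCP; z points along the fingers, y is the line along which they close (so a half turn about z gives the same grasp; the last joint's range is limited). The gripper opens to 94 mm and grips with 3 to 60 N. Pads are 16 mm wide; open, the fingers measure 119 mm over their backs; the gripper's body (75 mm by 177 mm) begins 78 mm behind the grasp point.
Start: joints at [1.046, 0.3, 1.521, -0, 1.321, -0.067], TCP at [0.243, 0.493, 0.224] pointing down, gripper open.
Joint ranges: [-3.03, 3.03], [-0.79, 2.21], [0.23, 2.52], [-1.04, 4.18], [0, 3.07], [-2.55, 2.55]. Speed limits (rad/s): [2.22, 2.22, 2.57, 3.14, 3.14, 3.14].

## Interface

Orientations are given as [roll, pitch, yaw] about the fixed x, y, z axes, in that order (R = Rz(yaw) Ry(pitch) Rx(roll)).
In Python, from station import get_obs, camera, workorder gives the robot as it stands.
- The arm moves only by the tool play_rows, never from a script. Its argument "motion" is a list that holds one entry, the list of rows, each a list of 7 numbers: the shift along the tool's x, y, z as a fraction of full scale, then the turn, a rotation vector about the tool's x, y, z as a fraction of full scale, then the opening, from -1 (shut) to 1 (fully open). In form: [[[x, y, z, ax, ay, az, grip], ...]]. A call has 1 to 10 rows; each row is the pose to reach, as a shift and turn from the pose commanded when the call began, along the tool's axes at that moment, turning the shorter way round; what a row does not reach only later rows make up. Full scale, the value 1, is 0.25 m for a shift and 2 pi rad for a turn. A row lasts 1/10 s, in which the tool goes at most 50 mm and 8.59 degrees, less where a joint would pass 70% of its speed; a pose out of reach is approached as far as the arm can. A call with a number of a shift or a turn outside -1 to 1 is refused whole. A call with a gripper value outside its range is refused whole. The fingers move at their own pace and stop on an object; "grip_force" is the grip in N (left out, the last holds). Time passes only in rows, so rows that repeat a pose let the fingers close. It gives the time, the measured TCP pose, the force, the opening and the grip force at its end, in the units of the state.
- get_obs(): the state, without advancing time (a new reading comes with each control period).
- camera(name): name is "scene" or "top"; returns a dict with "frame" (384x512x3 uint8, red, green, blue), "z_map" (384x512 float32, m along the optical axis (not along the pixel's ray), 0 where there is no reading), "camera_matrix" (3x3 intrinsics, pixels), "D" ([k1, k2, p1, p2, k3] as OpenCV has them; the pictures are not rectified), "T" (4x4, takes a point from camera to world coordinates). Camera axes: x right, y up, looking along -z (the intrinsics and any distortion apply to the point x, -y, -z); pixel columns grow to the right and rows downward; lengths in m; the calibration is good to about 2 mm. A picture is of the moment at which its call begins.
- workorder.hand_in(): hands the job in; it is judged then, once.
The state is a dict: "time_s": time; "qpos": joint angles; "joint_vel": joint speeds; "tau": joint torques, N m; "ee_pos": TCP position; "eef_rot": TCP orientation; "force": force on the tool from outside, world axes, zero at the start; "moment": the same for the moment, N m; "grip_width": finger opening in m; "grip_force": force on a finger pad.
Only numpy, scipy, OpenCV 4.12 (cv2) and the standard library are available. Lean on these libraries where they do the work, as an engineer would, in place of code of your own. Each camera call takes 0.05 s, during which the arm holds its last target. There are 200 camera calls.

## Task

The drawer of the low bench cabinet will not shut because tall wooden tower blocks are standing in it: take every tower out and stand it upright on the paint-stained board. Stand all the little gabled houses from the bench upright on the floor of the drawer, and when both are done push the drawer fully home into its catch, leaving the other things on the bench alone.

Things in the scene. Friction and masses are not known exactly. Their poses are not given: they have to be found in the camera images.
- unit_drawer0 (a joint): opening of the drawer in m: 0 = fully home in its catch, 0.14 to 0.155 at the start (limit 0.166). Sliding friction about 1 N (plus damping); over the last 14 mm a sprung roller catch resists with a few N, then pulls the drawer home
- unit_drawer0_handle (a point): mid-point of the drawer's dark steel bar handle (about 120 mm long, across the front, 35 mm out from the panel), 62 mm above the bench; moves with the drawer. +x points inward, the way the drawer closes; y across. Panel 15 mm thick, 274 mm wide, top edge 89 mm above the bench; behind it a 6 mm tray wall, so the inside begins 56 mm inward of this point
- drawer_floor (a point): centre of the drawer's inner floor, 22 mm above the bench; moves with the drawer. Inside 195 mm along x (closing direction +x) by 238 mm along y; tray walls 6 mm thick, tops 78 mm above the bench. While open, only about 130 mm next to the front panel (-x end) is uncovered
- unit: low plywood bench cabinet, fixed, 240 mm deep (x), 280 mm wide (y), 100 mm high, origin at the centre of its underside; its front faces its own -x (towards the robot). The drawer comes out to -x. The opening passes things up to 66 mm tall above the drawer floor
- board: plywood drying board with paint blots, fixed flat on the bench, 160 mm (x) by 240 mm (y), 18 mm thick; origin at the centre of its underside
- tower1: tall wooden tower block, 40 x 40 mm square, 120 mm tall, flat top, origin at the centre of its foot, z up along it; starts standing in the drawer. May be absent
- tower2: tall wooden tower block, 40 x 40 mm square, 130 mm tall, flat top, origin at the centre of its foot, z up along it; starts standing in the drawer. May be absent
- tower3: tall wooden tower block, 40 x 40 mm square, 140 mm tall, flat top, origin at the centre of its foot, z up along it; starts standing in the drawer. May be absent
- house1: low wooden house block, 40 x 40 mm square, walls 38 mm high to the eaves, grey pitched roof to a ridge at 58 mm; ridge along its own x (flat gables face +x and -x); origin at the centre of its foot. Starts standing on the bench. May be absent
- house2: low wooden house block, 40 x 40 mm square, walls 38 mm high to the eaves, grey pitched roof to a ridge at 58 mm; ridge along its own x (flat gables face +x and -x); origin at the centre of its foot. Starts standing on the bench. May be absent
- house3: low wooden house block, 40 x 40 mm square, walls 32 mm high to the eaves, grey pitched roof to a ridge at 52 mm; ridge along its own x (flat gables face +x and -x); origin at the centre of its foot. Starts standing on the bench. May be absent
- house4: low wooden house block, 40 x 40 mm square, walls 32 mm high to the eaves, grey pitched roof to a ridge at 52 mm; ridge along its own x (flat gables face +x and -x); origin at the centre of its foot. Starts standing on the bench. May be absent
- flask: black drinking flask, 68 mm across, 200 mm tall, origin at the centre of its foot; leave alone
- tin: steel tin, 72 mm across, 85 mm tall, origin at the centre of its foot; leave alone
- tape_roll: roll of cork-coloured tape lying flat, 90 mm across, 25 mm high, origin at the centre of its underside; leave alone
- brush_jar: green glass jar 72 mm across, 90 mm tall, with brushes standing up to 190 mm, origin at the centre of its foot; leave alone
Not all that is in view belongs to the job. Leave any blue, purple or turquoise look-alike of the house1 alone.

How it is judged:
On the way, in this order (a step that is already met when the one before it is completed fails the run):
1. every tower stands upright on the board and the drawer is still open (x of tower1 in the frame of board between -0.07 and 0.07 m and y of tower1 in the frame of board between -0.11 and 0.11 m and z of tower1 in the frame of board between 0.01 and 0.026 m and angle between each of tower1, tower2, tower3's own z axis and vertical below 0.12 rad and x of tower2 in the frame of board between -0.07 and 0.07 m and y of tower2 in the frame of board between -0.11 and 0.11 m and z of tower2 in the frame of board between 0.01 and 0.026 m and x of tower3 in the frame of board between -0.07 and 0.07 m and y of tower3 in the frame of board between -0.11 and 0.11 m and z of tower3 in the frame of board between 0.01 and 0.026 m and value of joint unit_drawer0 above 0.03 m), for 0.2 s.
2. the drawer is home in its catch with the houses in it (x of house1 in the frame of drawer_floor between -0.1 and 0.1 m and y of house1 in the frame of drawer_floor between -0.118 and 0.118 m and z of house1 in the frame of drawer_floor between -0.01 and 0.014 m and angle between each of house1, house2, house3, house4's own z axis and vertical below 0.2 rad and x of house2 in the frame of drawer_floor between -0.1 and 0.1 m and y of house2 in the frame of drawer_floor between -0.118 and 0.118 m and z of house2 in the frame of drawer_floor between -0.01 and 0.014 m and x of house3 in the frame of drawer_floor between -0.1 and 0.1 m and y of house3 in the frame of drawer_floor between -0.118 and 0.118 m and z of house3 in the frame of drawer_floor between -0.01 and 0.014 m and x of house4 in the frame of drawer_floor between -0.1 and 0.1 m and y of house4 in the frame of drawer_floor between -0.118 and 0.118 m and z of house4 in the frame of drawer_floor between -0.01 and 0.014 m and value of joint unit_drawer0 below 0.004 m), for 0.2 s.
At the end, for the whole second after the job is handed in: The drawer is home (within 4 mm), every house stands upright (within 0.2 rad) on its floor, every tower stands upright (within 0.12 rad) with the centre of its foot on the board at least 10 mm from the edge, and all are at rest (all of step 2 and x of tower1 in the frame of board between -0.07 and 0.07 m and y of tower1 in the frame of board between -0.11 and 0.11 m and z of tower1 in the frame of board between 0.01 and 0.026 m and angle between each of tower1, tower2, tower3's own z axis and vertical below 0.12 rad and linear speed of each of tower1, tower2, tower3, house1, house2, house3, house4 below 0.02 m/s and x of tower2 in the frame of board between -0.07 and 0.07 m and y of tower2 in the frame of board between -0.11 and 0.11 m and z of tower2 in the frame of board between 0.01 and 0.026 m and x of tower3 in the frame of board between -0.07 and 0.07 m and y of tower3 in the frame of board between -0.11 and 0.11 m and z of tower3 in the frame of board between 0.01 and 0.026 m); the robot touches nothing.
It fails at once if the flask is knocked or moved more than 30 mm (distance of flask from where it was at the start of the episode above 0.03 m).
It fails at once if the tin is knocked or moved more than 30 mm (distance of tin from where it was at the start of the episode above 0.03 m).
It fails at once if the tape roll is knocked or moved more than 30 mm (distance of tape_roll from where it was at the start of the episode above 0.03 m).
It fails at once if the brush_jar is knocked or moved more than 30 mm (distance of brush_jar from where it was at the start of the episode above 0.03 m).
Of tower1, tower2, tower3 only 2 to 3 are there at a start; the rules pass over those that are not, and their reading is None.
Of house1, house2, house3, house4 only 3 to 4 are there at a start; the rules pass over those that are not, and their reading is None.
At some moment in a run one of house1, house2, house3, house4 may be knocked a few centimetres aside while the robot is not near it.
It also fails if it takes over 210 s, if anything falls off the work surface, if the arm or the gripper's body presses on something with over 40 N, if the wrist force passes 120 N, or if a joint passes its speed limit or range.

## Working session

There is one attempt and no reset: what is moved stays moved. The work goes in short steps, Python scripts to look and compute and a tool call to move; the robot and the scene stay as the last step left them, time stands still between calls to the robot, and variables do not carry over. Pictures are saved under pics/ and viewed, at most 14 in all, crops included, and the job is handed in when it is done.

Besides the shell and the picture viewer there is one more tool, called after ">>>" by a JSON object that holds its "op" and its "data". play_rows: Moves the arm, as the interface text tells. Its arguments: {"type":"object","properties":{"motion":{"type":"array"},"grip_force":{"type":"number"}},"required":["motion"]}

```bash
ls; mkdir -p pics
python3 - <<'E'
from station import get_obs,camera
import cv2,numpy as np
print(get_obs())
for n in("scene","top"):
    c=camera(n);cv2.imwrite(f"pics/{n}0.png",cv2.resize(c["frame"][:,:,::-1],(800,600),interpolation=cv2.INTER_CUBIC))
    print(n,c["camera_matrix"],c["D"],c["T"])
    np.savez(f"/tmp/{n}0.npz",**c)
E
```

```text
pics
{'time_s': 0.0, 'qpos': array([ 1.04640958e+00,  3.00439835e-01,  1.52154596e+00,  7.33979156e-06,
        1.32071121e+00, -6.65898373e-02]), 'joint_vel': array([-0.00089852,  0.00087397,  0.00037015, -0.0006747 ,  0.00017974,
        0.00289048]), 'tau': array([-1.37037121e-03, -5.31809485e+01, -3.52743173e+01,  7.07437587e-02,
        2.44183384e-02, -1.60542487e-05]), 'ee_pos': array([0.24296579, 0.49316815, 0.22391833]), 'eef_rot': array([-3.14049123e+00, -8.05777528e-05,  2.68379387e+00]), 'force': array([ 0.63315602,  0.25925247, -0.33702235]), 'moment': array([-0.01268741, -0.01456787,  0.03756932]), 'grip_force': 0.0, 'grip_width': 0.0936669261078827}
scene [[497.01111643   0.         259.78988573]
 [  0.         497.01111643 196.29537578]
 [  0.           0.           1.        ]] [-0.02637504  0.          0.          0.          0.        ] [[-0.82342898 -0.37064258  0.42963797  1.18700671]
 [ 0.56740717 -0.53289994  0.62774737  0.95798078]
 [-0.00371586  0.76068504  0.64911051  1.0650172 ]
 [ 0.          0.          0.          1.        ]]
top [[433.24608106   0.         258.14057926]
 [  0.         433.24608106 192.63702894]
 [  0.           0.           1.        ]] [0.02419152 0.         0.         0.         0.        ] [[ 3.25024670e-03  9.84535034e-01 -1.75157649e-01  3.12167328e-01]
 [-9.99993202e-01  3.50495332e-03  1.14482429e-03 -2.69277622e-02]
 [ 1.74103901e-03  1.75152737e-01  9.84539734e-01  1.52144238e+00]
 [ 0.00000000e+00  0.00000000e+00  0.00000000e+00  1.00000000e+00]]
```

View pics/scene0.png

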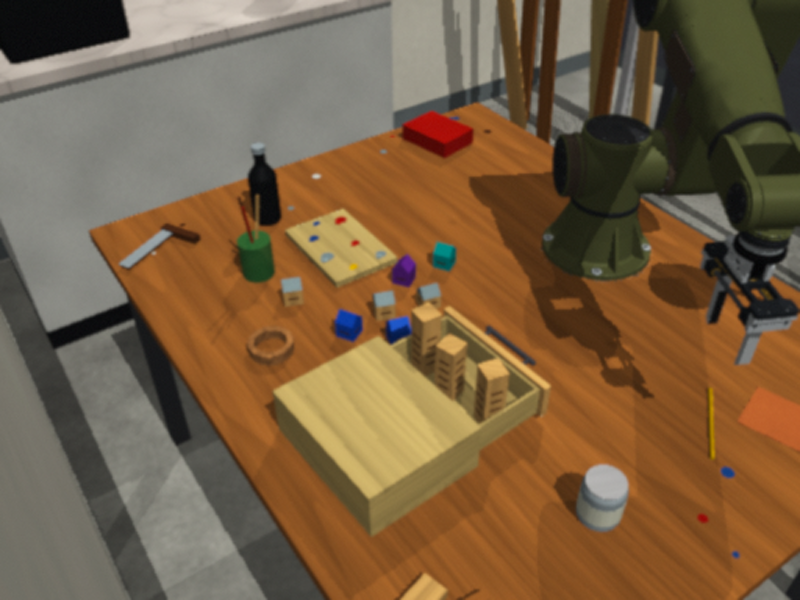

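View pics/top0.png

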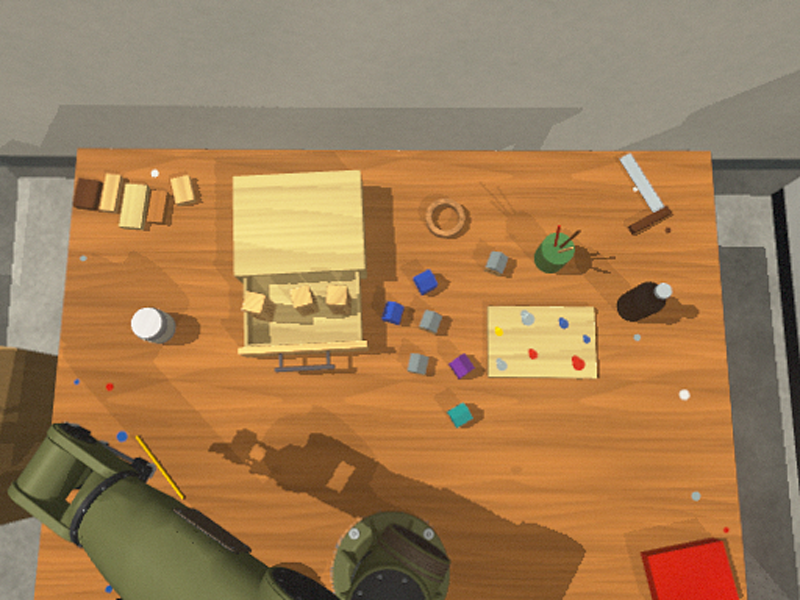

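The scene view shows 3 towers in the drawer at (427,335), (450,365) and (491,390). The top view has them at (255,303), (301,297) and (336,295). The grey-roofed houses are at top (498,263), (431,321) and (419,363). The blue (425,281) and (393,313), purple (461,366) and turquoise (460,414) blocks are look-alikes and don't match the grey-roof description. The board is at (542,342).

```bash
cat > h.py <<'E'
import numpy as np,cv2
from station import get_obs,camera
def cloud(c):
    z=c["z_map"];h,w=z.shape
    u,v=np.meshgrid(np.arange(w),np.arange(h))
    p=cv2.undistortPoints(np.stack([u,v],-1).reshape(-1,1,2).astype(float),c["camera_matrix"],c["D"]).reshape(h,w,2)
    P=np.stack([p[...,0]*z,-p[...,1]*z,-z],-1)@c["T"][:3,:3].T+c["T"][:3,3]
    P[z<=0]=np.nan
    return P
def proj(c,X):
    X=(np.atleast_2d(X)-c["T"][:3,3])@c["T"][:3,:3]
    return cv2.projectPoints((X*[1,-1,-1]).reshape(-1,1,3),np.zeros(3),np.zeros(3),c["camera_matrix"],c["D"])[0].reshape(-1,2)
def blob(P,x,y,r,z0,z1):
    "points of cloud within r of (x,y), z in range -> centre of min rect, size, angle deg, z"
    m=(np.hypot(P[...,0]-x,P[...,1]-y)<r)&(P[...,2]>z0)&(P[...,2]<z1)
    Q=P[m]
    if len(Q)<5: return len(Q)
    (cx,cy),s,a=cv2.minAreaRect((Q[:,:2]*1000).astype(np.float32))
    return len(Q),np.round([cx,cy,*s,a],1),"med z",round(float(np.median(Q[:,2])),4),"max",round(float(Q[:,2].max()),4)
E
python3 - <<'E'
from h import *
D={n:dict(np.load(f"/tmp/{n}0.npz")) for n in("scene","top")}
P={n:cloud(D[n]) for n in D}
for nm,(u,v) in dict(t1=(255,303),t2=(301,297),t3=(336,295),hA=(498,263),hB=(431,321),hC=(419,363),b1=(425,281),b2=(393,313),pur=(461,366),tur=(460,414),flask=(663,290),jar=(552,255),tin=(147,323),tape=(446,203),board=(542,342),bl=(495,310),br=(590,372),panL=(242,351),panR=(365,346),hdl=(305,368),dfl=(280,328),cab=(300,220)).items():
    p=P["top"][int(v*.64),int(u*.64)];print(nm,p.round(3),end=" ")
    if nm in("t1","t2","t3"): 
        for n in P: print(n,blob(P[n],*p[:2],.035,.125,.2))
    elif nm[0] in "hbpt" and len(nm)<4 and nm!="hdl" : 
        for n in P: print(n,blob(P[n],*p[:2],.032,.012,.08))
    else: print()
for n in P:
    print(n,"cab",blob(P[n],.62,.12,.3,.095,.104), "tablez",np.nanmedian(P[n][(np.abs(P[n][...,0]-.3)<.05)&(np.abs(P[n][...,1]+.1)<.1)][:,2]))
    Q=P[n];f=D[n]["frame"].astype(int)
    m=(Q[...,2]>.012)&(Q[...,2]<.024)&(Q[...,1]<-.1)&(Q[...,0]>.3)&(Q[...,1]>-.55)&(Q[...,0]<.58)&(f[...,1]>120)
    q=Q[m];print("board",cv2.minAreaRect((q[:,:2]*1000).astype(np.float32)),np.median(q[:,2]))
    m=(Q[...,2]>.080)&(Q[...,2]<.094)&(Q[...,1]<.31)&(Q[...,0]>.33)&(Q[...,1]>0)&(Q[...,0]<.46)
    q=Q[m];print("panel",cv2.minAreaRect((q[:,:2]*1000).astype(np.float32)),np.median(q[:,2]))
    m=(Q[...,2]>.050)&(Q[...,2]<.07)&(Q[...,1]<.28)&(Q[...,0]>.3)&(Q[...,1]>0.05)&(Q[...,0]<.40)
    q=Q[m];print("handle",cv2.minAreaRect((q[:,:2]*1000).astype(np.float32)),np.median(q[:,2]))
big=[cv2.resize(D["top"]["frame"][150:290,140:400,::-1],(780,420),interpolation=cv2.INTER_CUBIC)]
cv2.imwrite("pics/crop1.png",big[0])
E
```

```text
t1 [0.554 0.277 0.148] scene (311, array([554.8, 286.6,  45.6,  42.1,  78.3]), 'med z', 0.1491, 'max', 0.1581)
top (190, array([553.7, 280.5,  43.8,  40.5,  76.2]), 'med z', 0.1506, 'max', 0.1605)
t2 [0.566 0.186 0.138] scene (230, array([568.9, 191.6,  46.9,  43. ,  14.1]), 'med z', 0.1403, 'max', 0.1463)
top (166, array([568.5, 183.5,  41.1,  40.1,  16.1]), 'med z', 0.1411, 'max', 0.1489)
t3 [0.569 0.11  0.158] scene (315, array([569. , 116.9,  46.9,  42.4,  82.8]), 'med z', 0.1562, 'max', 0.1663)
top (185, array([567.7, 108.1,  40.7,  41. ,  84.7]), 'med z', 0.1607, 'max', 0.1712)
hA [ 0.66  -0.236  0.057] scene (164, array([ 671.8, -223.4,   27.2,   44.2,   58.9]), 'med z', 0.0417, 'max', 0.0596)
top (158, array([ 666.1, -237.7,   39.9,   40.6,   69. ]), 'med z', 0.0465, 'max', 0.0622)
hB [ 0.53  -0.086  0.059] scene (197, array([534.5, -79.3,  42.9,  41.6,  66.6]), 'med z', 0.0395, 'max', 0.0599)
top (148, array([532.2, -88.9,  39.9,  40.7,  69. ]), 'med z', 0.0476, 'max', 0.063)
hC [ 0.438 -0.062  0.052] scene (162, array([443.8, -48.2,  33.7,  49. ,  55.3]), 'med z', 0.0368, '
[... 1970 characters left out ...]
2.76292419433594, 246.56651306152344), 0.29916322231292725) 0.017606935949066482
panel ((458.3946228027344, 260.439453125), (4.938377380371094, 98.0100326538086), 1.461438536643982) 0.08546691230334447
handle ((0.0, 0.0), (0.0, 0.0), 0.0) nan
top cab (4493, array([658.5, 198.2, 390.6, 282.8,   3.2]), 'med z', 0.0995, 'max', 0.104) tablez 0.0002021410593230355
board ((471.756591796875, -283.34515380859375), (226.98129272460938, 389.700439453125), 19.630882263183594) 0.018127484686134787
panel ((457.7432556152344, 268.69140625), (3.4878463745117188, 81.69727325439453), 2.778935670852661) 0.08512007778667097
handle ((0.0, 0.0), (0.0, 0.0), 0.0) nan
  return _methods._mean(a, axis=axis, dtype=dtype,
  ret = ret.dtype.type(ret / rcount)
```

View pics/crop1.png

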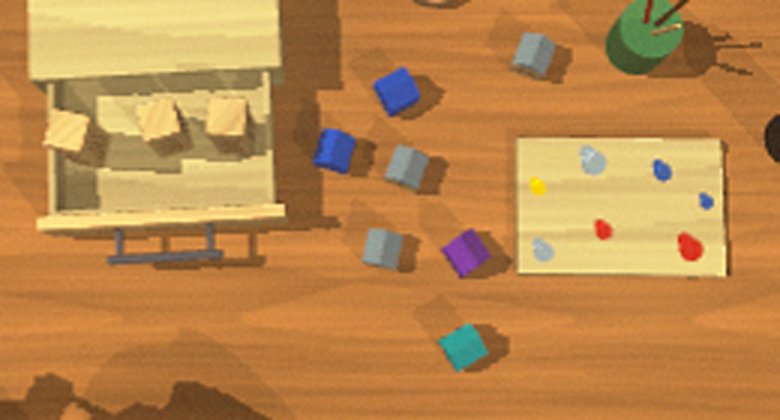

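The enlarged crop confirms exactly three grey-roofed houses, at crop (534,54), (407,167) and (383,247). The other four are blue, blue, purple and turquoise. Next I'll fit poses.

```bash
cat >> h.py <<'E'
from scipy.optimize import least_squares
def fit_house(P,x,y,r=.032):
    "roof fit: centre, ridge dir (deg mod 180), ridge height, from list of clouds"
    Q=np.concatenate([p[(np.hypot(p[...,0]-x,p[...,1]-y)<r)&(p[...,2]>.034)&(p[...,2]<.1)] for p in P])
    (cx,cy),s,a=cv2.minAreaRect((Q[:,:2]*1000).astype(np.float32))
    best=None
    for a0 in np.radians([a,a+90]):
        f=lambda t:(t[2]-np.abs(-np.sin(t[3])*(Q[:,0]-t[0])+np.cos(t[3])*(Q[:,1]-t[1]))-Q[:,2])
        # ridge-normal position from fit; along-ridge from extent
        s=least_squares(f,[Q[:,0].mean(),Q[:,1].mean(),.055,a0],loss="soft_l1",f_scale=.003)
        if best is None or s.cost<best.cost:best=s
    t=best.x;d=np.array([np.cos(t[3]),np.sin(t[3])]);n=np.array([-d[1],d[0]])
    al=Q[:,:2]@d;lo,hi=np.percentile(al,[2,98])
    c=n*(t[:2]@n)+d*(lo+hi)/2
    return c.round(4),round(np.degrees(t[3])%180,1),t[2].round(4),"len",round(hi-lo,4),"n",len(Q),"cost",round(best.cost*1e6,1)
def fit_tower(p,x,y,r=.035,zmin=.125):
    Q=p[(np.hypot(p[...,0]-x,p[...,1]-y)<r)&(p[...,2]>zmin)]
    h=np.percentile(Q[:,2],70);Q=Q[abs(Q[:,2]-h)<.009]
    (cx,cy),s,a=cv2.minAreaRect((Q[:,:2]*1000).astype(np.float32))
    return np.round([cx,cy,*s,a],1),"med",np.median(Q[:,:2],0).round(4),"z",round(float(np.median(Q[:,2])),4),len(Q)
E
python3 - <<'E'
from h import *
D={n:dict(np.load(f"/tmp/{n}0.npz")) for n in("scene","top")}
P={n:cloud(D[n]) for n in D}
for x,y in((.554,.28),(.5685,.185),(.568,.11)):
    for n in P: print(n,fit_tower(P[n],x,y))
for x,y in((.666,-.238),(.532,-.089),(.439,-.061)):
    for n in P: print(n,fit_house([P[n]],x,y))
for n in P:
    Q=P[n].reshape(-1,3)
    m=(abs(Q[:,2]-.1)<.006)&(Q[:,0]>.6)&(Q[:,1]>0)&(Q[:,1]<.4)
    print("cab",cv2.minAreaRect((Q[m][:,:2]*1000).astype(np.float32)))
    m=(abs(Q[:,2]-.018)<.006)&(Q[:,0]>.38)&(Q[:,0]<.6)&(Q[:,1]>-.49)&(Q[:,1]<-.19)
    print("board pct",np.percentile(Q[m],[.5,99.5],axis=0).round(3).tolist())
    m=(abs(Q[:,2]-.086)<.008)&(Q[:,0]>.43)&(Q[:,0]<.51)&(Q[:,1]>.05)&(Q[:,1]<.33)
    print("panel",np.polyfit(Q[m][:,1],Q[m][:,0],1),m.sum(), Q[m][:,1].min(),Q[m][:,1].max())
    m=(abs(Q[:,2]-.065)<.012)&(Q[:,0]>.38)&(Q[:,0]<.445)&(Q[:,1]>.05)&(Q[:,1]<.33)
    print("handle",Q[m].mean(0),m.sum(), Q[m][:,1].min(),Q[m][:,1].max())
    m=(abs(Q[:,2]-.022)<.007)&(Q[:,0]>.44)&(Q[:,0]<.6)&(Q[:,1]>.05)&(Q[:,1]<.33)
    print("floor z",np.median(Q[m][:,2]),Q[m].min(0),Q[m].max(0))
E
```

```text
scene (array([554.9, 286.5,  45.5,  41.9,  77.8]), 'med', array([0.5572, 0.2894]), 'z', 0.1508, 217)
top (array([553.7, 280.5,  43.8,  40.5,  76.2]), 'med', array([0.5536, 0.2793]), 'z', 0.1512, 162)
scene (array([569.7, 190.8,  46.7,  43. ,  10.6]), 'med', array([0.5713, 0.1932]), 'z', 0.1408, 195)
top (array([568.4, 183.9,  40.5,  40. ,  17.1]), 'med', array([0.568 , 0.1831]), 'z', 0.1413, 155)
scene (array([568.5, 116.3,  45.6,  41.8,  83.4]), 'med', array([0.5713, 0.1181]), 'z', 0.1609, 176)
top (array([567.9, 108.3,  40.4,  40.9,  85.2]), 'med', array([0.5659, 0.1091]), 'z', 0.1616, 156)
scene (array([ 0.6687, -0.2302]), np.float64(161.8), np.float64(0.0557), 'len', np.float64(0.0375), 'n', 113, 'cost', np.float64(663.3))
top (array([ 0.6662, -0.2378]), np.float64(156.7), np.float64(0.0581), 'len', np.float64(0.0394), 'n', 138, 'cost', np.float64(703.7))
scene (array([ 0.534 , -0.0821]), np.float64(158.4), np.float64(0.0568), 'len', np.float64(0.0382), 'n', 122, 'cost', np.float64(767.3))
top (array([ 0.5324, -0.0891]), np.float64(158.7), np.float64(0.0575), 'len', np.float64(0.
[... 454 characters left out ...]
.573, -0.208, 0.023]]
panel [-0.05299364  0.48253306] 542 0.05533338614587291 0.32988000456018474
handle [0.42925    0.19507662 0.06501751] 157 0.1297675678990151 0.2568291747191196
floor z 0.02200533520283321 [0.45449841 0.07419334 0.01525675] [0.59911467 0.32982022 0.02898578]
cab ((914.5877685546875, 198.7919921875), (589.011474609375, 396.804443359375), 0.43145084381103516)
board pct [[0.411, -0.455, 0.012], [0.569, -0.218, 0.024]]
panel [-0.04322193  0.47873257] 471 0.05144614501604261 0.32400828539636084
handle [0.42753515 0.18379633 0.06553636] 148 0.11866825016728078 0.24624956360954176
floor z 0.021643647406320854 [0.45317272 0.05848174 0.01509441] [0.59888095 0.32001323 0.02894613]
```

```bash
cat >> h.py <<'E'
from scipy.spatial.transform import Rotation as Ro
def rows(*targets):
    "targets (x,y,z,yaw_deg): fractions per target from the present pose"
    o=get_obs();R0=Ro.from_euler("xyz",o["eef_rot"]);out=[]
    for x,y,z,w in targets:
        d=R0.inv().apply(np.array([x,y,z])-o["ee_pos"])/.25
        R1=Ro.from_euler("xyz",[np.pi,0,np.radians(w)])
        t=(R0.inv()*R1).as_rotvec()/2/np.pi
        print(d.round(3).tolist(),t.round(4).tolist())
E
python3 -c "
from h import *
rows((.40,.30,.28,107),(.569,.187,.28,107))"
```

```text
[-0.905, -0.416, -0.224] [-0.0001, 0.0001, 0.1299]
[-1.711, -0.523, -0.224] [-0.0001, 0.0001, 0.1299]
```

>>> {"op": "play_rows", "data": {"motion": [[[-0.3, -0.14, -0.224, 0, 0, 0.04, 1], [-0.6, -0.28, -0.224, 0, 0, 0.08, 1], [-0.905, -0.416, -0.224, 0, 0, 0.13, 1], [-0.905, -0.416, -0.224, 0, 0, 0.13, 1], [-0.905, -0.416, -0.224, 0, 0, 0.13, 1], [-0.905, -0.416, -0.224, 0, 0, 0.13, 1], [-0.905, -0.416, -0.224, 0, 0, 0.13, 1], [-0.905, -0.416, -0.224, 0, 0, 0.13, 1], [-0.905, -0.416, -0.224, 0, 0, 0.13, 1]]]}}

```text
time_s: 1.0
ee_pos: [0.3994, 0.3009, 0.2802]
eef_rot: [-3.141, 0.0, 1.87]
force: [-0.2, 0.3, -0.1]
grip_width: 0.0938
grip_force: 0.0
```

```bash
python3 -c "
from h import *
o=get_obs();print(o['ee_pos'],np.degrees(o['eef_rot']))
rows((.46,.21,.26,107),(.569,.187,.26,107))"
```

```text
[0.39936823 0.30088139 0.2801792 ] [-1.79970806e+02  1.42503053e-03  1.07151423e+02]
[-0.419, 0.125, 0.081] [-0.0001, 0.0, 0.0004]
[-0.635, 0.514, 0.08] [-0.0001, 0.0, 0.0004]
```

>>> {"op": "play_rows", "data": {"motion": [[[-0.2, 0.16, 0.03, 0, 0, 0, 1], [-0.35, 0.28, 0.06, 0, 0, 0, 1], [-0.5, 0.4, 0.08, 0, 0, 0, 1], [-0.635, 0.514, 0.08, 0, 0, 0, 1], [-0.635, 0.514, 0.08, 0, 0, 0, 1], [-0.635, 0.514, 0.08, 0, 0, 0, 1]]]}}

```text
time_s: 1.6
ee_pos: [0.5694, 0.186, 0.2595]
eef_rot: [-3.14, -0.0, 1.867]
force: [-0.5, 0.1, -0.5]
grip_width: 0.0939
grip_force: 0.0
```

Run:
```python
from h import *
o=get_obs();t=o["ee_pos"];print(t)
w=o["eef_rot"][2];ty=np.array([np.sin(w),-np.cos(w)]);tx=np.array([np.cos(w),np.sin(w)])
for n in("scene","top"):
    c=camera(n);np.savez(f"/tmp/{n}1.npz",**c);P=cloud(c)
    q=P[(np.hypot(P[...,0]-t[0],P[...,1]-t[1])<.09)&(P[...,2]>t[2]-.025)&(P[...,2]<t[2]+.06)]
    print(n,len(q),"along ty",np.percentile((q[:,:2]-t[:2])@ty,[1,25,50,75,99]).round(4),"along tx",np.percentile((q[:,:2]-t[:2])@tx,[1,25,50,75,99]).round(4),q[:,2].min())
    a=proj(c,[t,t+np.r_[ty*.0535,.0]-[0,0,.019],t-np.r_[ty*.0535,.0]-[0,0,.019]]);print(a.round(1).tolist())
    u,v=a[0].astype(int);im=np.ascontiguousarray(c["frame"][v-50:v+50,u-65:u+65,::-1])
    cv2.imwrite(f"pics/{n}1.png",cv2.resize(im,(780,600),interpolation=cv2.INTER_CUBIC));print(u-65,v-50)
a=cv2.imread("pics/scene1.png")
```

```text
[0.56943128 0.18596955 0.2595392 ]
scene 378 along ty [-0.0574 -0.0473  0.0485  0.0595  0.0628] along tx [-0.0089 -0.0013  0.0058  0.0096  0.0123] 0.23761622602693755
[[288.5, 185.5], [275.8, 201.9], [300.1, 181.0]]
223 135Traceback (most recent call last):
  File "<stdin>", line 7, in <module>
    return _quantile_unchecked(
        a, q, axis, out, overwrite_input, method, keepdims, weights)
    return _ureduce(a,
                    func=_quantile_ureduce_func,
    ...<5 lines>...
                    overwrite_input=overwrite_input,
                    method=method)
    r = func(a, **kwargs)
    result = _quantile(arr,
                       quantiles=q,
    ...<2 lines>...
                       out=out,
                       weights=wgt)
    slices_having_nans = np.isnan(arr[-1, ...])
                                  ~~~^^^^^^^^^
IndexError: index -1 is out of bounds for axis 0 with size 0
```

View pics/scene1.png

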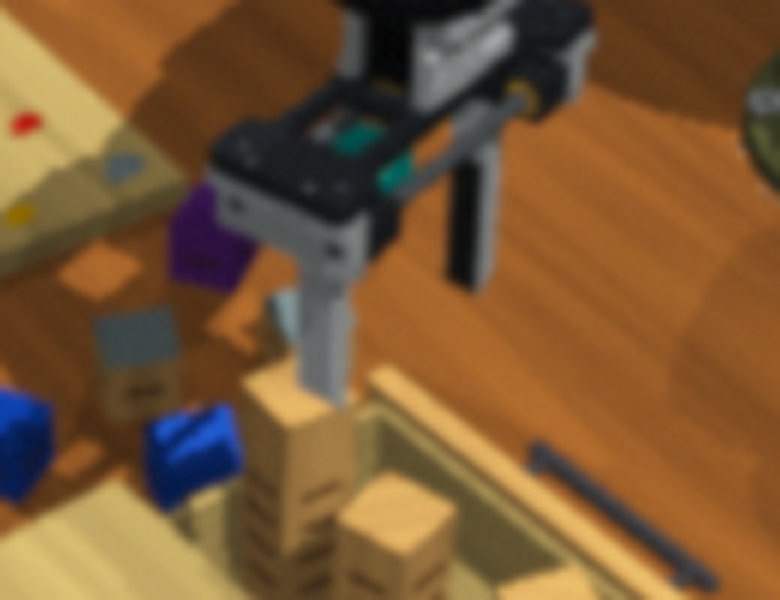

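The fingertips in the scene crop are at (325,395) and (470,285), within about 1.5 px of the projection. The two views' biases are opposite, so their mean is good to about 2–3 mm. I'll grasp the middle tower now.

>>> {"op": "play_rows", "data": {"motion": [[[0, 0, 0.15, 0, 0, 0, 1], [0, 0, 0.3, 0, 0, 0, 1], [0, 0, 0.43, 0, 0, 0, 1], [0, 0, 0.53, 0, 0, 0, 1], [0, 0, 0.53, 0, 0, 0, 1], [0, 0, 0.53, 0, 0, 0, -0.4], [0, 0, 0.53, 0, 0, 0, -0.4], [0, 0, 0.53, 0, 0, 0, -0.4], [0, 0, 0.53, 0, 0, 0, -0.4], [0, 0, 0.53, 0, 0, 0, -0.4]]], "grip_force": 25}}

```text
time_s: 2.7
ee_pos: [0.5694, 0.1858, 0.1285]
eef_rot: [3.141, 0.0, 1.867]
force: [-0.6, 0.6, -0.0]
grip_width: 0.0576
grip_force: 0.0
```

>>> {"op": "play_rows", "data": {"motion": [[[0, 0, 0, 0, 0, 0, -0.4], [0, 0, 0, 0, 0, 0, -0.4], [0, 0, 0, 0, 0, 0, -0.4], [0, 0, 0, 0, 0, 0, -0.4], [0, 0, -0.05, 0, 0, 0, -0.4], [0, 0, -0.15, 0, 0, 0, -0.4], [0, 0, -0.27, 0, 0, 0, -0.4], [0, 0, -0.4, 0, 0, 0, -0.4], [0, 0, -0.54, 0, 0, 0, -0.4], [0, 0, -0.6, 0, 0, 0, -0.4]]]}}

```text
time_s: 3.7
ee_pos: [0.5697, 0.1859, 0.2825]
eef_rot: [3.137, 0.0, 1.867]
force: [-0.1, -0.5, -0.9]
grip_width: 0.0397
grip_force: 24.9
```

```bash
python3 -c "
from h import *
o=get_obs();print(o['ee_pos'],o['grip_width'],o['grip_force'])
rows((.52,-.07,.278,90),(.465,-.27,.278,90))"
```

```text
[0.56972715 0.18588197 0.28246743] 0.03968616226251507 24.934055507183075
[-0.921, -0.489, 0.016] [0.0008, -0.0001, 0.0471]
[-1.622, -0.933, 0.014] [0.0008, -0.0001, 0.0471]
```

>>> {"op": "play_rows", "data": {"motion": [[[-0.07, -0.04, 0, 0, 0, 0.005, -0.4], [-0.18, -0.1, 0, 0, 0, 0.01, -0.4], [-0.32, -0.17, 0, 0, 0, 0.02, -0.4], [-0.46, -0.24, 0, 0, 0, 0.03, -0.4], [-0.6, -0.32, 0, 0, 0, 0.04, -0.4], [-0.74, -0.39, 0, 0, 0, 0.047, -0.4], [-0.88, -0.47, 0, 0, 0, 0.047, -0.4], [-1, -0.54, 0, 0, 0, 0.047, -0.4], [-1, -0.54, 0, 0, 0, 0.047, -0.4]]]}}

```text
time_s: 4.6
ee_pos: [0.5123, -0.0959, 0.2789]
eef_rot: [3.141, 0.001, 1.568]
force: [-0.4, -0.0, -1.6]
grip_width: 0.0402
grip_force: 24.9
```

```bash
python3 -c "
from h import *
o=get_obs();print(o['ee_pos'],o['grip_width'],np.degrees(o['eef_rot']))
rows((.47,-.265,.278,90),(.47,-.265,.127-.004+.002,90))"
```

```text
[ 0.51228091 -0.09590405  0.27886654] 0.04019523477990523 [1.79966827e+02 4.07622302e-02 8.98400312e+01]
[-0.677, -0.167, 0.004] [0.0001, 0.0001, -0.0004]
[-0.676, -0.168, 0.616] [0.0001, 0.0001, -0.0004]
```

>>> {"op": "play_rows", "data": {"motion": [[[-0.07, -0.02, 0, 0, 0, 0, -0.4], [-0.2, -0.05, 0, 0, 0, 0, -0.4], [-0.35, -0.09, 0, 0, 0, 0, -0.4], [-0.5, -0.13, 0, 0, 0, 0, -0.4], [-0.62, -0.16, 0, 0, 0, 0, -0.4], [-0.677, -0.167, 0.05, 0, 0, 0, -0.4], [-0.677, -0.167, 0.18, 0, 0, 0, -0.4], [-0.677, -0.167, 0.33, 0, 0, 0, -0.4], [-0.677, -0.167, 0.46, 0, 0, 0, -0.4], [-0.677, -0.167, 0.54, 0, 0, 0, -0.4]]]}}

```text
time_s: 5.6
ee_pos: [0.4711, -0.2606, 0.1402]
eef_rot: [-3.139, -0.002, 1.572]
force: [0.5, 0.7, -0.4]
grip_width: 0.0397
grip_force: 24.9
```

>>> {"op": "play_rows", "data": {"motion": [[[0, 0, 0.03, 0, 0, 0, -0.4], [0, 0, 0.05, 0, 0, 0, -0.4], [0, 0, 0.065, 0, 0, 0, -0.4], [0, 0, 0.065, 0, 0, 0, -0.4]]]}}

```text
time_s: 6.0
ee_pos: [0.4718, -0.262, 0.1271]
eef_rot: [3.141, 0.0, 1.572]
force: [-0.2, 0.6, -1.0]
grip_width: 0.0399
grip_force: 24.9
```

>>> {"op": "play_rows", "data": {"motion": [[[0, 0, 0.004, 0, 0, 0, -0.4], [0, 0, 0.008, 0, 0, 0, -0.4], [0, 0, 0.008, 0, 0, 0, -0.4]]]}}

```text
time_s: 6.3
ee_pos: [0.4716, -0.2621, 0.1249]
eef_rot: [3.141, 0.0, 1.572]
force: [0.7, -0.5, -0.6]
grip_width: 0.0402
grip_force: 24.9
```

Now release and lift.

>>> {"op": "play_rows", "data": {"motion": [[[0, 0, 0, 0, 0, 0, 0.1], [0, 0, 0, 0, 0, 0, 0.4], [0, 0, 0, 0, 0, 0, 0.6], [0, 0, 0, 0, 0, 0, 0.8], [0, 0, -0.05, 0, 0, 0, 1], [0, 0, -0.15, 0, 0, 0, 1], [0, 0, -0.3, 0, 0, 0, 1], [0, 0, -0.48, 0, 0, 0, 1], [0, 0, -0.6, 0, 0, 0, 1]]]}}

```text
time_s: 7.2
ee_pos: [0.4717, -0.2621, 0.2789]
eef_rot: [3.139, 0.002, 1.572]
force: [-0.4, -0.3, -0.5]
grip_width: 0.0938
grip_force: 0.0
```

```bash
python3 -c "
from h import *
o=get_obs();print(o['ee_pos'],o['grip_width'],np.degrees(o['eef_rot']))
P=[cloud(camera(n)) for n in ('scene','top')]
for p in P:
  for a in((.554,.2835),(.568,.1125)): print(fit_tower(p,*a))
  q=p[(np.hypot(p[...,0]-.47,p[...,1]+.262)<.04)&(p[...,2]>.1)&(p[...,2]<.15)];print('placed',len(q),np.median(q,0) if len(q) else 0)
rows((.5,-.05,.28,85),(.568,.1125,.26,85))"
```

```text
[ 0.47171495 -0.26212022  0.27889353] 0.09382411944668331 [1.79826802e+02 1.10271464e-01 9.00514684e+01]
(array([554.6, 286.4,  47.4,  41.4,  76.9]), 'med', array([0.5575, 0.2894]), 'z', 0.151, 215)
(array([569.3, 116.5,  44.8,  44.2,  85.3]), 'med', array([0.5709, 0.1182]), 'z', 0.1611, 180)
placed 218 [ 0.47922218 -0.24388593  0.12847012]
(array([554.2, 280. ,  44.3,  40.1,  78.3]), 'med', array([0.5534, 0.2793]), 'z', 0.1509, 167)
(array([568.2, 108.2,  40.2,  40.7,  86.8]), 'med', array([0.5657, 0.1092]), 'z', 0.1613, 156)
placed 10 [ 0.48667351 -0.27562463  0.1363806 ]
[0.85, 0.111, -0.002] [0.0011, 0.0006, 0.014]
[1.5, 0.383, 0.077] [0.0011, 0.0006, 0.014]
```

>>> {"op": "play_rows", "data": {"motion": [[[0.1, 0.02, 0, 0, 0, 0.003, 1], [0.25, 0.06, 0, 0, 0, 0.007, 1], [0.43, 0.11, 0, 0, 0, 0.014, 1], [0.6, 0.15, 0, 0, 0, 0.014, 1], [0.78, 0.2, 0, 0, 0, 0.014, 1], [0.9, 0.23, 0, 0, 0, 0.014, 1], [1, 0.255, 0, 0, 0, 0.014, 1], [1, 0.255, 0, 0, 0, 0.014, 1]]]}}

```text
time_s: 8.1
ee_pos: [0.5352, -0.0095, 0.2744]
eef_rot: [-3.141, -0.0, 1.487]
force: [-0.0, -0.6, -0.4]
grip_width: 0.0938
grip_force: 0.0
```

```bash
python3 -c "
from h import *
rows((.568,.1125,.26,85),(.568,.1125,.130,85))"
```

```text
[0.497, 0.09, 0.058] [-0.0001, -0.0001, 0.0005]
[0.497, 0.09, 0.578] [-0.0001, -0.0001, 0.0005]
```

>>> {"op": "play_rows", "data": {"motion": [[[0.15, 0.03, 0, 0, 0, 0, 1], [0.3, 0.06, 0, 0, 0, 0, 1], [0.43, 0.08, 0, 0, 0, 0, 1], [0.497, 0.09, 0.02, 0, 0, 0, 1], [0.497, 0.09, 0.05, 0, 0, 0, 1], [0.497, 0.09, 0.2, 0, 0, 0, 1], [0.497, 0.09, 0.36, 0, 0, 0, 1], [0.497, 0.09, 0.5, 0, 0, 0, 1], [0.497, 0.09, 0.578, 0, 0, 0, 1], [0.497, 0.09, 0.578, 0, 0, 0, 0.5]]]}}

```text
time_s: 9.1
ee_pos: [0.5667, 0.108, 0.1271]
eef_rot: [-3.136, 0.001, 1.482]
force: [1.1, -0.2, 0.7]
grip_width: 0.0892
grip_force: 0.0
```

>>> {"op": "play_rows", "data": {"motion": [[[0, 0, 0, 0, 0, 0, -0.4], [0, 0, 0, 0, 0, 0, -0.4], [0, 0, 0, 0, 0, 0, -0.4], [0, 0, 0, 0, 0, 0, -0.4], [0, 0, 0, 0, 0, 0, -0.4], [0, 0, 0, 0, 0, 0, -0.4], [0, 0, 0, 0, 0, 0, -0.4], [0, 0, 0, 0, 0, 0, -0.4]]]}}

```text
time_s: 9.9
ee_pos: [0.5683, 0.1098, 0.1303]
eef_rot: [3.142, -0.0, 1.484]
force: [-0.9, -0.2, 2.4]
grip_width: 0.0402
grip_force: 24.8
```

>>> {"op": "play_rows", "data": {"motion": [[[0, 0, -0.05, 0, 0, 0, -0.4], [0, 0, -0.15, 0, 0, 0, -0.4], [0, 0, -0.27, 0, 0, 0, -0.4], [0, 0, -0.4, 0, 0, 0, -0.4], [0, 0, -0.54, 0, 0, 0, -0.4], [0, 0, -0.6, 0, 0, 0, -0.4], [-0.1, 0, -0.6, 0, 0, 0, -0.4], [-0.25, -0.03, -0.6, 0, 0, 0, -0.4], [-0.4, -0.06, -0.6, 0, 0, 0, -0.4], [-0.55, -0.1, -0.6, 0, 0, 0, -0.4]]]}}

```text
time_s: 10.9
ee_pos: [0.5308, -0.0262, 0.2809]
eef_rot: [3.141, 0.0, 1.484]
force: [0.2, 0.0, -1.1]
grip_width: 0.0401
grip_force: 24.8
```

```bash
python3 -c "
from h import *
o=get_obs();print(o['ee_pos'],o['grip_width'])
rows((.50,-.2,.28,90),(.47,-.335,.28,90))"
```

```text
[ 0.53080803 -0.02618914  0.28088945] 0.04009136481494614
[-0.703, -0.063, 0.004] [0.0001, 0.0, -0.0138]
[-1.252, -0.135, 0.004] [0.0001, 0.0, -0.0138]
```

>>> {"op": "play_rows", "data": {"motion": [[[-0.1, -0.01, 0, 0, 0, -0.005, -0.4], [-0.25, -0.02, 0, 0, 0, -0.014, -0.4], [-0.42, -0.04, 0, 0, 0, -0.014, -0.4], [-0.58, -0.06, 0, 0, 0, -0.014, -0.4], [-0.75, -0.08, 0, 0, 0, -0.014, -0.4], [-0.88, -0.1, 0, 0, 0, -0.014, -0.4], [-0.97, -0.11, 0, 0, 0, -0.014, -0.4], [-1, -0.12, 0, 0, 0, -0.014, -0.4], [-1, -0.12, 0, 0, 0, -0.014, -0.4]]]}}

```text
time_s: 11.8
ee_pos: [0.4795, -0.2718, 0.2806]
eef_rot: [3.142, 0.0, 1.57]
force: [0.3, 0.6, -1.6]
grip_width: 0.04
grip_force: 24.8
```

```bash
python3 -c "
from h import *
o=get_obs();print(o['ee_pos'],o['grip_width'])
rows((.47,-.335,.28,90),(.47,-.335,.1285,90))"
```

```text
[ 0.47947631 -0.27177524  0.28055467] 0.040027853317262115
[-0.253, -0.038, 0.002] [0.0, 0.0, -0.0001]
[-0.253, -0.038, 0.608] [0.0, 0.0, -0.0001]
```

>>> {"op": "play_rows", "data": {"motion": [[[-0.1, -0.02, 0, 0, 0, 0, -0.4], [-0.2, -0.04, 0, 0, 0, 0, -0.4], [-0.253, -0.04, 0, 0, 0, 0, -0.4], [-0.253, -0.04, 0.03, 0, 0, 0, -0.4], [-0.253, -0.04, 0.15, 0, 0, 0, -0.4], [-0.253, -0.04, 0.29, 0, 0, 0, -0.4], [-0.253, -0.04, 0.42, 0, 0, 0, -0.4], [-0.253, -0.04, 0.52, 0, 0, 0, -0.4], [-0.253, -0.04, 0.57, 0, 0, 0, -0.4], [-0.253, -0.04, 0.595, 0, 0, 0, -0.4]]]}}

```text
time_s: 12.8
ee_pos: [0.4701, -0.3336, 0.1306]
eef_rot: [-3.141, -0.001, 1.572]
force: [-0.3, -0.8, -1.9]
grip_width: 0.0406
grip_force: 24.8
```

>>> {"op": "play_rows", "data": {"motion": [[[0, 0, 0.012, 0, 0, 0, -0.4], [0, 0, 0.012, 0, 0, 0, -0.4], [0, 0, 0.012, 0, 0, 0, -0.4]]]}}

```text
time_s: 13.1
ee_pos: [0.4702, -0.3349, 0.1294]
eef_rot: [3.14, 0.001, 1.572]
force: [0.1, 0.0, -1.0]
grip_width: 0.0399
grip_force: 24.8
```

>>> {"op": "play_rows", "data": {"motion": [[[0, 0, 0.005, 0, 0, 0, -0.4], [0, 0, 0.01, 0, 0, 0, -0.4], [0, 0, 0.01, 0, 0, 0, -0.4], [0, 0, 0.01, 0, 0, 0, 0.1], [0, 0, 0.01, 0, 0, 0, 0.4], [0, 0, 0.01, 0, 0, 0, 0.6], [0, 0, 0.01, 0, 0, 0, 0.8], [0, 0, -0.05, 0, 0, 0, 1], [0, 0, -0.2, 0, 0, 0, 1], [0, 0, -0.4, 0, 0, 0, 1]]]}}

```text
time_s: 14.1
ee_pos: [0.4691, -0.3341, 0.2279]
eef_rot: [-3.138, -0.003, 1.572]
force: [0.4, -0.2, 1.1]
grip_width: 0.0919
grip_force: 0.0
```

```bash
python3 -c "
from h import *
o=get_obs();print(o['ee_pos'],o['grip_width'])
rows((.51,-.1,.28,76),(.5545,.283,.27,76))"
```

```text
[ 0.46913314 -0.33413069  0.22786414] 0.09192995851732116
[0.937, 0.164, -0.207] [-0.0006, -0.0004, 0.039]
[2.469, 0.343, -0.163] [-0.0006, -0.0004, 0.039]
```

>>> {"op": "play_rows", "data": {"motion": [[[0, 0, -0.12, 0, 0, 0, 1], [0.1, 0.01, -0.2, 0, 0, 0.01, 1], [0.28, 0.04, -0.2, 0, 0, 0.02, 1], [0.47, 0.08, -0.2, 0, 0, 0.03, 1], [0.65, 0.11, -0.2, 0, 0, 0.039, 1], [0.83, 0.14, -0.2, 0, 0, 0.039, 1], [1, 0.17, -0.2, 0, 0, 0.039, 1], [1, 0.17, -0.2, 0, 0, 0.039, 1]]]}}

```text
time_s: 14.9
ee_pos: [0.5126, -0.0807, 0.2787]
eef_rot: [3.141, -0.001, 1.331]
force: [-0.1, -0.4, 0.2]
grip_width: 0.0942
grip_force: 0.0
```

```bash
python3 -c "
from h import *
o=get_obs();print(o['ee_pos'],o['grip_width'])
rows((.5545,.283,.27,76))"
```

```text
[ 0.51258883 -0.08067772  0.27867097] 0.09417108530416722
[1.453, -0.183, 0.036] [0.0001, -0.0001, 0.0007]
```

>>> {"op": "play_rows", "data": {"motion": [[[0.1, -0.01, 0, 0, 0, 0, 1], [0.25, -0.03, 0, 0, 0, 0, 1], [0.43, -0.05, 0, 0, 0, 0, 1], [0.62, -0.08, 0, 0, 0, 0, 1], [0.8, -0.1, 0, 0, 0, 0, 1], [0.93, -0.12, 0, 0, 0, 0, 1], [1, -0.126, 0, 0, 0, 0, 1], [1, -0.126, 0, 0, 0, 0, 1]]]}}

```text
time_s: 15.7
ee_pos: [0.5422, 0.1664, 0.2781]
eef_rot: [-3.141, 0.0, 1.328]
force: [0.2, -0.3, 0.3]
grip_width: 0.094
grip_force: 0.0
```

```bash
python3 -c "
from h import *
o=get_obs();print(o['ee_pos'],o['grip_width'])
rows((.5545,.283,.27,76),(.5545,.283,.13,76))"
```

```text
[0.54220272 0.16638861 0.27810347] 0.09402487511767778
[0.465, -0.064, 0.032] [-0.0001, 0.0, 0.0003]
[0.465, -0.064, 0.592] [-0.0001, 0.0, 0.0003]
```

>>> {"op": "play_rows", "data": {"motion": [[[0.15, -0.02, 0, 0, 0, 0, 1], [0.3, -0.04, 0, 0, 0, 0, 1], [0.42, -0.06, 0, 0, 0, 0, 1], [0.465, -0.064, 0.03, 0, 0, 0, 1], [0.465, -0.064, 0.15, 0, 0, 0, 1], [0.465, -0.064, 0.3, 0, 0, 0, 1], [0.465, -0.064, 0.45, 0, 0, 0, 1], [0.465, -0.064, 0.56, 0, 0, 0, 1], [0.465, -0.064, 0.592, 0, 0, 0, 1], [0.465, -0.064, 0.592, 0, 0, 0, 0.5]]]}}

```text
time_s: 16.7
ee_pos: [0.5547, 0.2808, 0.1299]
eef_rot: [-3.14, 0.001, 1.325]
force: [0.1, -0.0, 0.3]
grip_width: 0.0889
grip_force: 0.0
```

>>> {"op": "play_rows", "data": {"motion": [[[0, 0, 0, 0, 0, 0, -0.4], [0, 0, 0, 0, 0, 0, -0.4], [0, 0, 0, 0, 0, 0, -0.4], [0, 0, 0, 0, 0, 0, -0.4], [0, 0, 0, 0, 0, 0, -0.4], [0, 0, 0, 0, 0, 0, -0.4], [0, 0, 0, 0, 0, 0, -0.4], [0, 0, 0, 0, 0, 0, -0.4]]]}}

```text
time_s: 17.5
ee_pos: [0.5546, 0.2822, 0.1306]
eef_rot: [3.141, -0.0, 1.327]
force: [-0.5, -0.3, 0.9]
grip_width: 0.0404
grip_force: 24.9
```

Offset from the foot is 0.1086, so the TCP will be about 0.127 on the board.

>>> {"op": "play_rows", "data": {"motion": [[[0, 0, -0.05, 0, 0, 0, -0.4], [0, 0, -0.15, 0, 0, 0, -0.4], [0, 0, -0.27, 0, 0, 0, -0.4], [0, 0, -0.4, 0, 0, 0, -0.4], [0, 0, -0.54, 0, 0, 0, -0.4], [0, 0, -0.6, 0, 0, 0, -0.4], [-0.1, 0, -0.6, 0, 0, 0, -0.4], [-0.25, 0.02, -0.6, 0, 0, 0, -0.4], [-0.4, 0.04, -0.6, 0, 0, 0, -0.4], [-0.55, 0.05, -0.6, 0, 0, 0, -0.4]]]}}

```text
time_s: 18.5
ee_pos: [0.5331, 0.1444, 0.2812]
eef_rot: [3.141, -0.0, 1.327]
force: [-0.4, -0.7, -1.0]
grip_width: 0.0402
grip_force: 24.9
```

```bash
python3 -c "
from h import *
o=get_obs();print(o['ee_pos'],o['grip_width'])
rows((.53,-.1,.28,90),(.47,-.4,.28,90))"
```

```text
[0.5330556  0.14442715 0.28119743] 0.040235995969907935
[-0.952, 0.224, 0.005] [0.0001, -0.0, -0.0388]
[-2.174, 0.281, 0.005] [0.0001, -0.0, -0.0388]
```

>>> {"op": "play_rows", "data": {"motion": [[[-0.1, 0.01, -0.03, 0, 0, -0.005, -0.4], [-0.25, 0.03, -0.06, 0, 0, -0.012, -0.4], [-0.42, 0.055, -0.1, 0, 0, -0.02, -0.4], [-0.58, 0.075, -0.1, 0, 0, -0.03, -0.4], [-0.75, 0.1, -0.1, 0, 0, -0.039, -0.4], [-0.88, 0.11, -0.1, 0, 0, -0.039, -0.4], [-0.97, 0.13, -0.1, 0, 0, -0.039, -0.4], [-1, 0.13, -0.1, 0, 0, -0.039, -0.4]]]}}

```text
time_s: 19.3
ee_pos: [0.5043, -0.1065, 0.3062]
eef_rot: [3.141, 0.0, 1.569]
force: [0.4, -0.4, -1.6]
grip_width: 0.0397
grip_force: 24.9
```

```bash
python3 -c "
from h import *
o=get_obs();print(o['ee_pos'],o['grip_width'])
rows((.47,-.4,.305,90))"
```

```text
[ 0.50427361 -0.1064632   0.30615351] 0.039714461291392736
[-1.174, -0.136, 0.005] [0.0001, 0.0001, -0.0002]
```

>>> {"op": "play_rows", "data": {"motion": [[[-0.1, -0.01, 0, 0, 0, 0, -0.4], [-0.25, -0.03, 0, 0, 0, 0, -0.4], [-0.42, -0.05, 0, 0, 0, 0, -0.4], [-0.58, -0.07, 0, 0, 0, 0, -0.4], [-0.75, -0.09, 0, 0, 0, 0, -0.4], [-0.9, -0.11, 0, 0, 0, 0, -0.4], [-1, -0.12, 0, 0, 0, 0, -0.4], [-1, -0.12, 0, 0, 0, 0, -0.4]]]}}

```text
time_s: 20.1
ee_pos: [0.4744, -0.3565, 0.3052]
eef_rot: [-3.141, -0.0, 1.569]
force: [0.7, 0.1, -1.4]
grip_width: 0.0397
grip_force: 24.9
```

```bash
python3 -c "
from h import *
o=get_obs();print(o['ee_pos'],o['grip_width'])
rows((.47,-.4,.305,90),(.47,-.4,.127,90))"
```

```text
[ 0.47435828 -0.35645154  0.30519095] 0.03972338457958525
[-0.174, -0.017, 0.001] [-0.0001, -0.0, -0.0002]
[-0.174, -0.017, 0.713] [-0.0001, -0.0, -0.0002]
```

>>> {"op": "play_rows", "data": {"motion": [[[-0.1, -0.01, 0, 0, 0, 0, -0.4], [-0.174, -0.017, 0, 0, 0, 0, -0.4], [-0.174, -0.017, 0, 0, 0, 0, -0.4], [-0.174, -0.017, 0.1, 0, 0, 0, -0.4], [-0.174, -0.017, 0.25, 0, 0, 0, -0.4], [-0.174, -0.017, 0.4, 0, 0, 0, -0.4], [-0.174, -0.017, 0.55, 0, 0, 0, -0.4], [-0.174, -0.017, 0.64, 0, 0, 0, -0.4], [-0.174, -0.017, 0.68, 0, 0, 0, -0.4], [-0.174, -0.017, 0.7, 0, 0, 0, -0.4]]]}}

```text
time_s: 21.1
ee_pos: [0.4711, -0.3972, 0.1305]
eef_rot: [-3.142, -0.0, 1.573]
force: [-0.8, 0.7, -0.8]
grip_width: 0.0399
grip_force: 24.9
```

>>> {"op": "play_rows", "data": {"motion": [[[0, 0, 0.007, 0, 0, 0, -0.4], [0, 0, 0.013, 0, 0, 0, -0.4], [0, 0, 0.013, 0, 0, 0, -0.4], [0, 0, 0.013, 0, 0, 0, 0.1], [0, 0, 0.013, 0, 0, 0, 0.4], [0, 0, 0.013, 0, 0, 0, 0.6], [0, 0, 0.013, 0, 0, 0, 0.8], [0, 0, -0.05, 0, 0, 0, 1], [0, 0, -0.2, 0, 0, 0, 1], [0, 0, -0.4, 0, 0, 0, 1]]]}}

```text
time_s: 22.1
ee_pos: [0.47, -0.3976, 0.2299]
eef_rot: [-3.139, -0.003, 1.572]
force: [0.0, 0.1, 0.2]
grip_width: 0.0918
grip_force: 0.0
```

```bash
python3 -c "
from h import *
o=get_obs();print(o['ee_pos'],o['grip_width'])
rows((.47,-.4,.29,90),(.47,-.15,.29,90))"
```

```text
[ 0.46996159 -0.3976379   0.22985393] 0.09182037800899538
[-0.009, -0.001, -0.241] [-0.0005, -0.0004, 0.0001]
[0.991, 0.0, -0.238] [-0.0005, -0.0004, 0.0001]
```

>>> {"op": "play_rows", "data": {"motion": [[[0, 0, -0.12, 0, 0, 0, 1], [0.05, 0, -0.24, 0, 0, 0, 1], [0.2, 0, -0.24, 0, 0, 0, 1], [0.38, -0.02, -0.24, 0, 0, 0, 1], [0.56, -0.05, -0.24, 0, 0, 0, 1], [0.74, -0.08, -0.24, 0, 0, 0, 1], [0.92, -0.12, -0.24, 0, 0, 0, 1], [1, -0.15, -0.24, 0, 0, 0, 1]]]}}

```text
time_s: 22.9
ee_pos: [0.4322, -0.1455, 0.2908]
eef_rot: [3.141, 0.0, 1.573]
force: [0.0, -0.7, -0.0]
grip_width: 0.0935
grip_force: 0.0
```

>>> {"op": "play_rows", "data": {"motion": [[[0.18, -0.02, 0, 0, 0, 0, 1], [0.36, -0.05, 0, 0, 0, 0, 1], [0.54, -0.1, 0, 0, 0, 0, 1], [0.72, -0.15, 0, 0, 0, 0, 1], [0.9, -0.2, 0, 0, 0, 0, 1], [1, -0.2, 0, 0, 0, 0, 1], [1, -0.2, 0, 0, 0, 0, 1]]]}}

```text
time_s: 23.6
ee_pos: [0.3822, 0.1039, 0.2907]
eef_rot: [3.141, -0.0, 1.575]
force: [-0.2, -0.0, 0.6]
grip_width: 0.0943
grip_force: 0.0
```

Run:
```python
from h import *
o=get_obs();print(o["ee_pos"])
C={n:camera(n) for n in("scene","top")};P={n:cloud(C[n]) for n in C}
np.savez("/tmp/top2.npz",**C["top"])
for n in P:
    print(n)
    for x,y in((.666,-.235),(.532,-.086),(.439,-.057)): print(fit_house([P[n]],x,y))
    for y in(-.262,-.335,-.398): print("T",fit_tower(P[n],.47,y,zmin=.1))
a=cv2.resize(C["scene"]["frame"][60:316,130:400,::-1],(633,600),interpolation=cv2.INTER_CUBIC)
cv2.imwrite("pics/s2.png",a)
```

```text
[0.38219585 0.10393211 0.29073198]
scene
(array([ 0.6686, -0.2309]), np.float64(163.0), np.float64(0.0556), 'len', np.float64(0.0378), 'n', 116, 'cost', np.float64(807.6))
(array([ 0.5345, -0.0813]), np.float64(164.0), np.float64(0.0558), 'len', np.float64(0.0396), 'n', 127, 'cost', np.float64(811.2))
(array([ 0.4405, -0.0522]), np.float64(172.4), np.float64(0.0499), 'len', np.float64(0.0387), 'n', 99, 'cost', np.float64(606.5))
T (array([ 4.731e+02, -2.557e+02,  4.040e+01,  4.950e+01,  4.000e-01]), 'med', array([ 0.476 , -0.2527]), 'z', 0.1368, 112)
T (array([ 471.8, -325.8,   43.7,   43.2,   89.4]), 'med', array([ 0.4743, -0.3233]), 'z', 0.1565, 111)
T (array([ 473.4, -392.2,   44.6,   42.4,   89.9]), 'med', array([ 0.4743, -0.39  ]), 'z', 0.1467, 99)
top
(array([ 0.6661, -0.2382]), np.float64(157.7), np.float64(0.0571), 'len', np.float64(0.0386), 'n', 137, 'cost', np.float64(628.8))
(array([ 0.5326, -0.0881]), np.float64(157.7), np.float64(0.0576), 'len', np.float64(0.0395), 'n', 137, 'cost', np.float64(604.1))
(array([ 0.4389, -0.061 ]), np.float64(166.6), np.float64(0.0521), 'len', np.float64(0.0387), 'n', 121, 'cost', np.float64(338.0))
T (array([ 470.8, -262.4,   39.9,   38.6,   89.4]), 'med', array([ 0.4704, -0.2627]), 'z', 0.1378, 160)
T (array([ 470. , -335.1,   40. ,   41. ,   89. ]), 'med', array([ 0.4707, -0.3349]), 'z', 0.1581, 160)
T (array([ 4.702e+02, -4.003e+02,  3.840e+01,  4.140e+01,  4.000e-01]), 'med', array([ 0.4698, -0.3998]), 'z', 0.1475, 163)
```

View pics/s2.png

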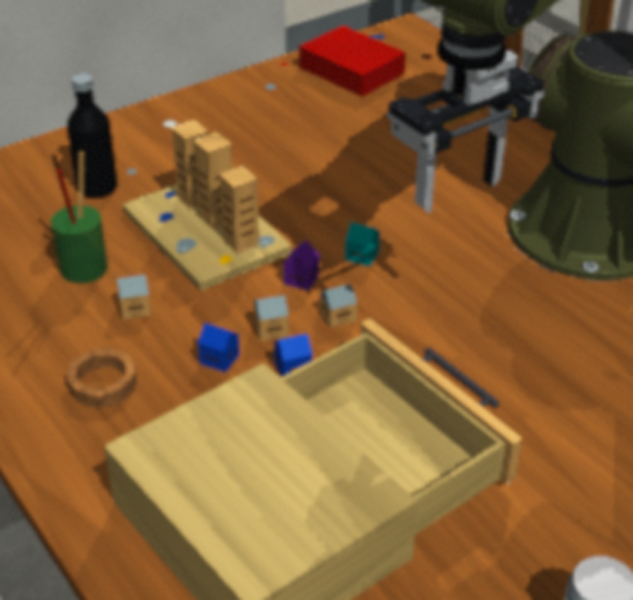

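The scene crop shows three upright towers on the board at (185,160), (212,180) and (240,210). The grey houses are at (133,297), (271,318) and (339,305), and the drawer is empty. The top camera agrees with the robot's own placing coordinates to 2 mm, so I'll trust it. House C is next.

```bash
python3 -c "
from h import *
rows((.439,-.061,.15,76.5),(.439,-.061,.030,76.5))"
```

```text
[-0.651, 0.224, 0.562] [0.0, 0.0, 0.0378]
[-0.651, 0.224, 1.042] [0.0, 0.0, 0.0378]
```

>>> {"op": "play_rows", "data": {"motion": [[[-0.15, 0.05, 0.1, 0, 0, 0.01, 0.4], [-0.3, 0.1, 0.2, 0, 0, 0.02, 0.4], [-0.46, 0.16, 0.3, 0, 0, 0.03, 0.4], [-0.6, 0.2, 0.42, 0, 0, 0.038, 0.4], [-0.651, 0.224, 0.56, 0, 0, 0.038, 0.4], [-0.651, 0.224, 0.56, 0, 0, 0.038, 0.4], [-0.651, 0.224, 0.7, 0, 0, 0.038, 0.4], [-0.651, 0.224, 0.82, 0, 0, 0.038, 0.4], [-0.651, 0.224, 0.9, 0, 0, 0.038, 0.4], [-0.651, 0.224, 0.9, 0, 0, 0.038, 0.4]]]}}

```text
time_s: 24.7
ee_pos: [0.438, -0.0608, 0.0649]
eef_rot: [-3.139, 0.0, 1.333]
force: [0.8, 0.6, 0.3]
grip_width: 0.066
grip_force: 0.0
```

```bash
python3 -c "
from h import *
o=get_obs();print(o['grip_width'])
rows((.439,-.061,.030,76.5))"
```

```text
0.06599124197862444
[0.0, 0.004, 0.14] [-0.0004, 0.0, -0.0004]
```

>>> {"op": "play_rows", "data": {"motion": [[[0, 0, 0.07, 0, 0, 0, 0.4], [0, 0, 0.14, 0, 0, 0, 0.4], [0, 0, 0.14, 0, 0, 0, 0.4], [0, 0, 0.14, 0, 0, 0, -0.4], [0, 0, 0.14, 0, 0, 0, -0.4], [0, 0, 0.14, 0, 0, 0, -0.4], [0, 0, 0.14, 0, 0, 0, -0.4], [0, 0, 0.14, 0, 0, 0, -0.4], [0, 0, 0.14, 0, 0, 0, -0.4], [0, 0, 0.14, 0, 0, 0, -0.4]]], "grip_force": 20}}

```text
time_s: 25.7
ee_pos: [0.4391, -0.0611, 0.0312]
eef_rot: [3.141, -0.0, 1.333]
force: [-2.3, 1.1, 8.9]
grip_width: 0.04
grip_force: 19.9
```

```bash
python3 -c "
from h import *
o=get_obs();print(o['grip_width'])
rows((.439,-.061,.16,76.5),(.49,.06,.17,92.8),(.543,.115,.17,92.8))"
```

```text
0.040000812729188366
[0.0, -0.0, -0.515] [0.0001, -0.0, -0.0004]
[0.519, 0.084, -0.555] [0.0001, 0.0, -0.0456]
[0.782, 0.238, -0.555] [0.0001, 0.0, -0.0456]
```

>>> {"op": "play_rows", "data": {"motion": [[[0, 0, -0.1, 0, 0, 0, -0.4], [0, 0, -0.25, 0, 0, 0, -0.4], [0, 0, -0.42, 0, 0, 0, -0.4], [0, 0, -0.555, 0, 0, -0.01, -0.4], [0.12, 0.03, -0.555, 0, 0, -0.02, -0.4], [0.28, 0.08, -0.555, 0, 0, -0.03, -0.4], [0.45, 0.13, -0.555, 0, 0, -0.046, -0.4], [0.62, 0.18, -0.555, 0, 0, -0.046, -0.4], [0.782, 0.238, -0.555, 0, 0, -0.046, -0.4], [0.782, 0.238, -0.555, 0, 0, -0.046, -0.4]]]}}

```text
time_s: 26.7
ee_pos: [0.5439, 0.1185, 0.1689]
eef_rot: [3.142, -0.001, 1.625]
force: [-0.1, 0.1, -1.5]
grip_width: 0.0396
grip_force: 19.9
```

```bash
python3 -c "
from h import *
o=get_obs();print(o['grip_width'],o['ee_pos'])
rows((.543,.115,.0545,92.8))"
```

```text
0.03961148653562277 [0.54390413 0.11847422 0.16888328]
[-0.014, -0.004, 0.458] [0.0, -0.0001, 0.0009]
```

>>> {"op": "play_rows", "data": {"motion": [[[-0.01, 0, 0.1, 0, 0, 0, -0.4], [-0.014, -0.004, 0.22, 0, 0, 0, -0.4], [-0.014, -0.004, 0.33, 0, 0, 0, -0.4], [-0.014, -0.004, 0.41, 0, 0, 0, -0.4], [-0.014, -0.004, 0.44, 0, 0, 0, -0.4], [-0.014, -0.004, 0.455, 0, 0, 0, -0.4], [-0.014, -0.004, 0.46, 0, 0, 0, -0.4], [-0.014, -0.004, 0.46, 0, 0, 0, -0.4]]]}}

```text
time_s: 27.5
ee_pos: [0.5423, 0.1114, 0.0551]
eef_rot: [3.14, -0.0, 1.622]
force: [0.5, -0.2, -0.1]
grip_width: 0.0397
grip_force: 19.9
```

>>> {"op": "play_rows", "data": {"motion": [[[0, 0, 0.004, 0, 0, 0, -0.4], [0, 0, 0.004, 0, 0, 0, 0], [0, 0, 0.004, 0, 0, 0, 0.2], [0, 0, 0.004, 0, 0, 0, 0.3], [0, 0, 0.004, 0, 0, 0, 0.3], [0, 0, -0.04, 0, 0, 0, 0.3], [0, 0, -0.16, 0, 0, 0, 0.3], [0, 0, -0.32, 0, 0, 0, 0.4], [0, 0, -0.48, 0, 0, 0, 0.4], [0, 0, -0.5, 0, 0, 0, 0.4]]]}}

```text
time_s: 28.5
ee_pos: [0.5435, 0.1117, 0.185]
eef_rot: [3.134, -0.001, 1.622]
force: [-0.5, -0.8, 0.4]
grip_width: 0.0659
grip_force: 0.0
```

```bash
python3 -c "
from h import *
o=get_obs();print(o['grip_width'],o['ee_pos'])
rows((.52,-.02,.18,68),(.5325,-.0885,.18,68),(.5325,-.0885,.07,68))"
```

```text
0.0658821594966301 [0.543508   0.11171576 0.18501471]
[-0.521, -0.121, 0.019] [0.0012, -0.0004, 0.0693]
[-0.798, -0.085, 0.019] [0.0012, -0.0004, 0.0693]
[-0.798, -0.089, 0.459] [0.0012, -0.0004, 0.0693]
```

```bash
python3 -c "
from h import *
P={n:cloud(camera(n)) for n in('scene','top')}
for n in P:
  for x,y in((.666,-.238),(.5325,-.0885)):
    print(n,fit_house([P[n]],x,y))
"
```

```text
scene (array([ 0.6686, -0.2303]), np.float64(161.3), np.float64(0.0558), 'len', np.float64(0.0375), 'n', 112, 'cost', np.float64(714.8))
scene (array([ 0.5345, -0.0811]), np.float64(162.3), np.float64(0.0549), 'len', np.float64(0.0388), 'n', 123, 'cost', np.float64(692.8))
top (array([ 0.6657, -0.2378]), np.float64(154.9), np.float64(0.0579), 'len', np.float64(0.0392), 'n', 135, 'cost', np.float64(712.5))
top (array([ 0.5317, -0.0888]), np.float64(159.7), np.float64(0.0581), 'len', np.float64(0.0391), 'n', 135, 'cost', np.float64(539.0))
```

>>> {"op": "play_rows", "data": {"motion": [[[-0.1, -0.01, 0.02, 0, 0, 0.01, 0.4], [-0.25, -0.03, 0.02, 0, 0, 0.02, 0.4], [-0.4, -0.04, 0.02, 0, 0, 0.04, 0.4], [-0.55, -0.06, 0.02, 0, 0, 0.06, 0.4], [-0.7, -0.07, 0.02, 0, 0, 0.069, 0.4], [-0.798, -0.085, 0.02, 0, 0, 0.069, 0.4], [-0.798, -0.085, 0.02, 0, 0, 0.069, 0.4], [-0.798, -0.085, 0.02, 0, 0, 0.069, 0.4]]]}}

```text
time_s: 29.4
ee_pos: [0.5304, -0.0888, 0.1731]
eef_rot: [-3.14, 0.0, 1.188]
force: [-0.5, 0.3, 1.0]
grip_width: 0.0656
grip_force: 0.0
```

```bash
python3 -c "
from h import *
o=get_obs();print(o['grip_width'],o['ee_pos'])
rows((.5325,-.0885,.032,68))"
```

```text
0.06559167328405198 [ 0.53036601 -0.08877606  0.17311129]
[0.004, 0.009, 0.564] [-0.0003, 0.0, 0.0001]
```

>>> {"op": "play_rows", "data": {"motion": [[[0, 0.005, 0.12, 0, 0, 0, 0.4], [0, 0.005, 0.28, 0, 0, 0, 0.4], [0, 0.005, 0.42, 0, 0, 0, 0.4], [0, 0.005, 0.52, 0, 0, 0, 0.4], [0, 0.005, 0.564, 0, 0, 0, 0.4], [0, 0.005, 0.564, 0, 0, 0, 0.4], [0, 0.005, 0.564, 0, 0, 0, -0.4], [0, 0.005, 0.564, 0, 0, 0, -0.4], [0, 0.005, 0.564, 0, 0, 0, -0.4], [0, 0.005, 0.564, 0, 0, 0, -0.4]]]}}

```text
time_s: 30.4
ee_pos: [0.5324, -0.0894, 0.034]
eef_rot: [3.14, -0.0, 1.188]
force: [-0.7, 1.5, 5.1]
grip_width: 0.0398
grip_force: 20.0
```

>>> {"op": "play_rows", "data": {"motion": [[[0, 0, 0, 0, 0, 0, -0.4], [0, 0, 0, 0, 0, 0, -0.4], [0, 0, 0, 0, 0, 0, -0.4]]]}}

```text
time_s: 30.7
ee_pos: [0.5324, -0.0894, 0.034]
eef_rot: [3.141, -0.0, 1.188]
force: [-1.3, 0.6, 7.6]
grip_width: 0.0401
grip_force: 20.0
```

```bash
python3 -c "
from h import *
o=get_obs();print(o['grip_width'],o['ee_pos'])
rows((.5325,-.0885,.17,68),(.540,.186,.17,92.8))"
```

```text
0.040117640262617583 [ 0.5323569  -0.08942323  0.03403909]
[0.004, -0.0, -0.544] [0.0002, -0.0, 0.0002]
[1.034, -0.382, -0.544] [0.0002, 0.0, -0.0686]
```

>>> {"op": "play_rows", "data": {"motion": [[[0, 0, -0.15, 0, 0, 0, -0.4], [0, 0, -0.34, 0, 0, 0, -0.4], [0, 0, -0.544, 0, 0, -0.01, -0.4], [0.12, -0.05, -0.544, 0, 0, -0.02, -0.4], [0.29, -0.11, -0.544, 0, 0, -0.04, -0.4], [0.47, -0.18, -0.544, 0, 0, -0.06, -0.4], [0.65, -0.24, -0.544, 0, 0, -0.069, -0.4], [0.83, -0.31, -0.544, 0, 0, -0.069, -0.4], [1, -0.37, -0.544, 0, 0, -0.069, -0.4], [1, -0.37, -0.544, 0, 0, -0.069, -0.4]]]}}

```text
time_s: 31.7
ee_pos: [0.539, 0.1815, 0.1692]
eef_rot: [3.141, -0.001, 1.626]
force: [0.5, -0.9, -1.0]
grip_width: 0.0401
grip_force: 20.0
```

```bash
python3 -c "
from h import *
o=get_obs();print(o['grip_width'],o['ee_pos'])
rows((.540,.186,.0573,92.8))"
```

```text
0.04013499939253556 [0.53895178 0.18149832 0.16917018]
[0.017, 0.005, 0.447] [0.0, -0.0001, 0.0011]
```

>>> {"op": "play_rows", "data": {"motion": [[[0.017, 0.004, 0.1, 0, 0, 0, -0.4], [0.017, 0.004, 0.22, 0, 0, 0, -0.4], [0.017, 0.004, 0.33, 0, 0, 0, -0.4], [0.017, 0.004, 0.4, 0, 0, 0, -0.4], [0.017, 0.004, 0.43, 0, 0, 0, -0.4], [0.017, 0.004, 0.445, 0, 0, 0, -0.4], [0.017, 0.004, 0.45, 0, 0, 0, -0.4], [0.017, 0.004, 0.45, 0, 0, 0, -0.4]]]}}

```text
time_s: 32.5
ee_pos: [0.5406, 0.1814, 0.0575]
eef_rot: [3.14, -0.0, 1.622]
force: [0.3, -0.2, -0.1]
grip_width: 0.04
grip_force: 20.0
```

>>> {"op": "play_rows", "data": {"motion": [[[0, 0, 0.004, 0, 0, 0, -0.4], [0, 0, 0.004, 0, 0, 0, 0], [0, 0, 0.004, 0, 0, 0, 0.2], [0, 0, 0.004, 0, 0, 0, 0.3], [0, 0, 0.004, 0, 0, 0, 0.3], [0, 0, -0.04, 0, 0, 0, 0.3], [0, 0, -0.16, 0, 0, 0, 0.3], [0, 0, -0.32, 0, 0, 0, 0.4], [0, 0, -0.48, 0, 0, 0, 0.4], [0, 0, -0.5, 0, 0, 0, 0.4]]]}}

```text
time_s: 33.5
ee_pos: [0.5419, 0.1819, 0.1877]
eef_rot: [3.133, -0.002, 1.622]
force: [-0.4, 0.6, 0.6]
grip_width: 0.0653
grip_force: 0.0
```

```bash
python3 -c "
from h import *
o=get_obs();print(o['grip_width'],o['ee_pos'])
P={n:cloud(camera(n)) for n in('scene','top')}
for n in P:
    print(n,fit_house([P[n]],.666,-.238))
rows((.57,-.03,.19,67),(.666,-.238,.19,67))"
```

```text
0.06526399823392277 [0.54186904 0.18187171 0.18767065]
scene (array([ 0.669 , -0.2295]), np.float64(160.4), np.float64(0.0553), 'len', np.float64(0.0374), 'n', 114, 'cost', np.float64(589.6))
top (array([ 0.666 , -0.2382]), np.float64(159.0), np.float64(0.0574), 'len', np.float64(0.0392), 'n', 136, 'cost', np.float64(599.7))
[-0.851, 0.074, -0.027] [0.0004, -0.0002, 0.072]
[-1.701, 0.415, -0.027] [0.0004, -0.0002, 0.072]
```

>>> {"op": "play_rows", "data": {"motion": [[[-0.15, 0.02, -0.03, 0, 0, 0.01, 0.4], [-0.32, 0.05, -0.03, 0, 0, 0.03, 0.4], [-0.5, 0.08, -0.03, 0, 0, 0.05, 0.4], [-0.68, 0.12, -0.03, 0, 0, 0.072, 0.4], [-0.85, 0.16, -0.03, 0, 0, 0.072, 0.4], [-1, 0.21, -0.03, 0, 0, 0.072, 0.4], [-1, 0.21, -0.03, 0, 0, 0.072, 0.4]]]}}

```text
time_s: 34.3
ee_pos: [0.6056, -0.0696, 0.1872]
eef_rot: [-3.139, 0.001, 1.165]
force: [-0.0, -0.4, -0.4]
grip_width: 0.0655
grip_force: 0.0
```

```bash
python3 -c "
from h import *
o=get_obs();print(o['grip_width'],o['ee_pos'])
rows((.666,-.238,.19,67),(.666,-.238,.032,67))"
```

```text
0.06552409617819659 [ 0.60558642 -0.06958919  0.18716179]
[-0.524, 0.488, -0.012] [-0.0004, 0.0002, -0.0006]
[-0.523, 0.489, 0.62] [-0.0004, 0.0002, -0.0006]
```

```bash
python3 -c "
from h import *
for n in('scene','top'):
  for k in ('0',):
    p=cloud(dict(np.load(f'/tmp/{n}{k}.npz')))
    q=p[(np.hypot(p[...,0]-.669,p[...,1]+.36)<.1)&(p[...,2]>.095)]
    print(n,len(q),q.min(0),q.max(0))
    print(q[np.argsort(-q[:,2])[:4]].round(3).tolist(), q[np.argsort(-q[:,1])[:4]].round(3).tolist())
"
```

```text
scene 118 [ 0.66147535 -0.37748316  0.09502381] [ 0.71050939 -0.33003169  0.19511762]
[[0.699, -0.372, 0.195], [0.711, -0.333, 0.193], [0.665, -0.362, 0.192], [0.704, -0.34, 0.191]] [[0.68, -0.33, 0.096], [0.711, -0.333, 0.193], [0.707, -0.334, 0.188], [0.71, -0.335, 0.189]]
top 93 [ 0.65139481 -0.39596058  0.09509915] [ 0.71400821 -0.33222155  0.19409328]
[[0.66, -0.368, 0.194], [0.657, -0.368, 0.194], [0.661, -0.365, 0.192], [0.703, -0.342, 0.192]] [[0.676, -0.332, 0.096], [0.682, -0.335, 0.1], [0.707, -0.336, 0.097], [0.704, -0.34, 0.096]]
```

>>> {"op": "play_rows", "data": {"motion": [[[-0.1, 0.1, 0, 0, 0, 0, 0.4], [-0.22, 0.21, 0, 0, 0, 0, 0.4], [-0.34, 0.32, 0, 0, 0, 0, 0.4], [-0.45, 0.42, 0, 0, 0, 0, 0.4], [-0.524, 0.488, 0, 0, 0, 0, 0.4], [-0.524, 0.488, 0, 0, 0, 0, 0.4], [-0.524, 0.488, 0, 0, 0, 0, 0.4]]]}}

```text
time_s: 35.0
ee_pos: [0.6663, -0.2331, 0.1876]
eef_rot: [-3.139, -0.0, 1.169]
force: [-0.1, 0.1, -0.1]
grip_width: 0.0657
grip_force: 0.0
```

```bash
python3 -c "
from h import *
o=get_obs();print(o['grip_width'],o['ee_pos'])
rows((.666,-.238,.032,67))"
```

```text
0.06569422160369595 [ 0.66625348 -0.23307446  0.18758531]
[-0.019, 0.008, 0.622] [-0.0004, -0.0, 0.0]
```

>>> {"op": "play_rows", "data": {"motion": [[[-0.01, 0.004, 0.12, 0, 0, 0, 0.4], [-0.01, 0.004, 0.28, 0, 0, 0, 0.4], [-0.01, 0.004, 0.44, 0, 0, 0, 0.4], [-0.01, 0.004, 0.56, 0, 0, 0, 0.4], [-0.01, 0.004, 0.622, 0, 0, 0, 0.4], [-0.01, 0.004, 0.622, 0, 0, 0, 0.4], [-0.01, 0.004, 0.622, 0, 0, 0, -0.4], [-0.01, 0.004, 0.622, 0, 0, 0, -0.4], [-0.01, 0.004, 0.622, 0, 0, 0, -0.4], [-0.01, 0.004, 0.622, 0, 0, 0, -0.4]]]}}

```text
time_s: 36.0
ee_pos: [0.667, -0.2367, 0.035]
eef_rot: [3.14, -0.0, 1.17]
force: [-1.1, 1.4, 5.7]
grip_width: 0.0399
grip_force: 19.9
```

>>> {"op": "play_rows", "data": {"motion": [[[0, 0, 0, 0, 0, 0, -0.4], [0, 0, 0, 0, 0, 0, -0.4], [0, 0, 0, 0, 0, 0, -0.4]]]}}

```text
time_s: 36.3
ee_pos: [0.667, -0.2367, 0.035]
eef_rot: [3.14, -0.0, 1.169]
force: [-2.0, 1.3, 6.5]
grip_width: 0.0397
grip_force: 19.9
```

```bash
python3 -c "
from h import *
o=get_obs();print(o['grip_width'],o['ee_pos'])
rows((.6,-.05,.18,75),(.537,.257,.18,92.8))"
```

```text
0.03970179687009584 [ 0.6669766  -0.23667298  0.03496451]
[0.583, -0.537, -0.581] [0.0002, -0.0, -0.0222]
[1.615, -1.249, -0.582] [0.0002, 0.0, -0.0716]
```

>>> {"op": "play_rows", "data": {"motion": [[[0, 0, -0.15, 0, 0, 0, -0.4], [0, 0, -0.34, 0, 0, 0, -0.4], [0, 0, -0.56, 0, 0, 0, -0.4], [0.1, -0.08, -0.58, 0, 0, -0.01, -0.4], [0.23, -0.18, -0.58, 0, 0, -0.02, -0.4], [0.36, -0.28, -0.58, 0, 0, -0.04, -0.4], [0.49, -0.38, -0.58, 0, 0, -0.055, -0.4], [0.62, -0.48, -0.58, 0, 0, -0.072, -0.4], [0.75, -0.58, -0.58, 0, 0, -0.072, -0.4], [0.75, -0.58, -0.58, 0, 0, -0.072, -0.4]]]}}

```text
time_s: 37.3
ee_pos: [0.6054, -0.0033, 0.1793]
eef_rot: [3.141, -0.001, 1.626]
force: [-0.2, -0.5, -0.6]
grip_width: 0.0395
grip_force: 19.9
```

```bash
python3 -c "
from h import *
o=get_obs();print(o['grip_width'],o['ee_pos'])
rows((.537,.257,.18,92.8))"
```

```text
0.039520393152791905 [ 0.60543133 -0.00326294  0.17927491]
[1.055, -0.216, -0.002] [0.0001, -0.0001, 0.001]
```

>>> {"op": "play_rows", "data": {"motion": [[[0.1, -0.03, 0, 0, 0, 0, -0.4], [0.25, -0.07, 0, 0, 0, 0, -0.4], [0.42, -0.11, 0, 0, 0, 0, -0.4], [0.6, -0.15, 0, 0, 0, 0, -0.4], [0.78, -0.18, 0, 0, 0, 0, -0.4], [0.92, -0.2, 0, 0, 0, 0, -0.4], [1, -0.21, 0, 0, 0, 0, -0.4], [1, -0.216, 0, 0, 0, 0, -0.4]]]}}

```text
time_s: 38.1
ee_pos: [0.5392, 0.2414, 0.1787]
eef_rot: [3.141, -0.0, 1.624]
force: [-0.3, -0.5, -1.7]
grip_width: 0.0396
grip_force: 19.9
```

```bash
python3 -c "
from h import *
o=get_obs();print(o['grip_width'],o['ee_pos'])
rows((.537,.257,.0582,92.8))"
```

```text
0.03961002983622192 [0.53923008 0.24143215 0.1787193 ]
[0.063, -0.006, 0.482] [0.0, -0.0, 0.0007]
```

>>> {"op": "play_rows", "data": {"motion": [[[0.06, -0.006, 0.1, 0, 0, 0, -0.4], [0.06, -0.006, 0.22, 0, 0, 0, -0.4], [0.06, -0.006, 0.34, 0, 0, 0, -0.4], [0.06, -0.006, 0.42, 0, 0, 0, -0.4], [0.06, -0.006, 0.46, 0, 0, 0, -0.4], [0.06, -0.006, 0.475, 0, 0, 0, -0.4], [0.06, -0.006, 0.482, 0, 0, 0, -0.4], [0.06, -0.006, 0.482, 0, 0, 0, -0.4]]]}}

```text
time_s: 38.9
ee_pos: [0.5378, 0.2545, 0.0591]
eef_rot: [3.14, -0.0, 1.622]
force: [-0.1, 0.5, -0.1]
grip_width: 0.0398
grip_force: 19.9
```

>>> {"op": "play_rows", "data": {"motion": [[[0, 0, 0.004, 0, 0, 0, -0.4], [0, 0, 0.004, 0, 0, 0, 0], [0, 0, 0.004, 0, 0, 0, 0.2], [0, 0, 0.004, 0, 0, 0, 0.3], [0, 0, 0.004, 0, 0, 0, 0.3], [0, 0, -0.04, 0, 0, 0, 0.3], [0, 0, -0.16, 0, 0, 0, 0.3], [0, 0, -0.32, 0, 0, 0, 0.4], [0, 0, -0.48, 0, 0, 0, 0.4], [0, 0, -0.5, 0, 0, 0, 0.4]]]}}

```text
time_s: 39.9
ee_pos: [0.5389, 0.2552, 0.1894]
eef_rot: [3.134, -0.003, 1.622]
force: [0.0, 0.3, 0.6]
grip_width: 0.0661
grip_force: 0.0
```

```bash
python3 -c "
from h import *
o=get_obs();print(o['grip_width'],o['ee_pos'])
rows((.345,.187,.19,92.8),(.345,.187,.05,92.8))"
```

```text
0.06613448767745285 [0.53885634 0.2552122  0.1893881 ]
[-0.233, -0.788, -0.009] [0.0013, -0.0004, 0.0004]
[-0.234, -0.793, 0.551] [0.0013, -0.0004, 0.0004]
```

>>> {"op": "play_rows", "data": {"motion": [[[-0.04, -0.15, 0, 0, 0, 0, -1], [-0.08, -0.3, 0, 0, 0, 0, -1], [-0.13, -0.45, 0, 0, 0, 0, -1], [-0.18, -0.6, 0, 0, 0, 0, -1], [-0.23, -0.72, 0, 0, 0, 0, -1], [-0.233, -0.73, 0, 0, 0, 0, -1], [-0.233, -0.73, 0, 0, 0, 0, -1], [-0.233, -0.73, 0, 0, 0, 0, -1]]]}}

```text
time_s: 40.7
ee_pos: [0.3589, 0.1874, 0.1834]
eef_rot: [3.141, -0.0, 1.622]
force: [0.4, 0.8, 0.1]
grip_width: 0.0053
grip_force: 0.0
```

Run:
```python
from h import *
o=get_obs();print(o["ee_pos"],o["grip_width"])
C={n:camera(n) for n in("scene","top")};P={n:cloud(C[n]) for n in C}
p=P["top"]
for x,y in((.543,.112),(.541,.182),(.538,.255)): print(fit_house([p],x,y,.028))
Q=p.reshape(-1,3);m=(abs(Q[:,2]-.065)<.012)&(Q[:,0]>.38)&(Q[:,0]<.445)&(Q[:,1]>.05)&(Q[:,1]<.33);print("handle",Q[m].mean(0),Q[m][:,0].min(),m.sum())
cv2.imwrite("pics/s3.png",cv2.resize(C["scene"]["frame"][60:316,130:400,::-1],(633,600),interpolation=cv2.INTER_CUBIC))
rows((.365,.185,.05,92.8))
```

```text
[0.358861   0.18735478 0.18343157] 0.005327784145271908
(array([0.5421, 0.1106]), np.float64(5.0), np.float64(0.073), 'len', np.float64(0.0399), 'n', 152, 'cost', np.float64(929.8))
(array([0.5406, 0.1813]), np.float64(4.6), np.float64(0.0784), 'len', np.float64(0.0399), 'n', 169, 'cost', np.float64(1675.6))
(array([0.5376, 0.2522]), np.float64(4.2), np.float64(0.0784), 'len', np.float64(0.0389), 'n', 165, 'cost', np.float64(1667.2))
handle [0.42924241 0.14895124 0.0657911 ] 0.42272933695452175 75
[-0.01, 0.025, 0.532] [-0.0, 0.0, 0.0003]
```

View pics/s3.png

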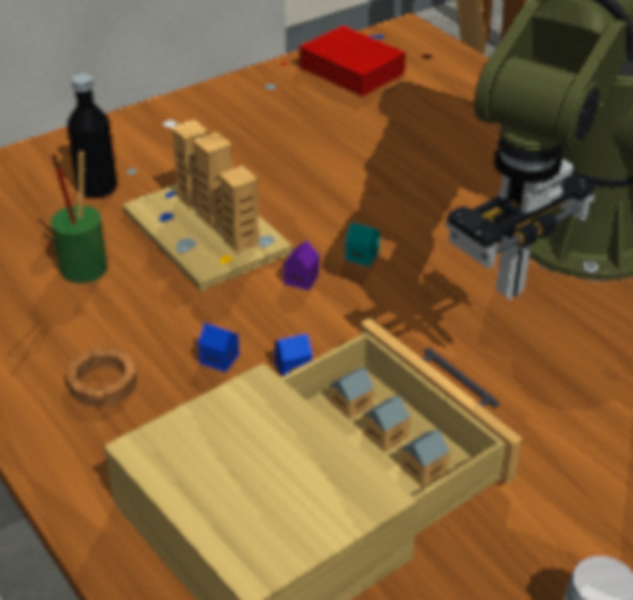

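The crop shows the three houses upright in the drawer at (352,392), (387,422) and (426,457). Their ridges measure 73, 78 and 78 mm, as expected. No grey houses are left on the bench, so I'll push the handle home.

>>> {"op": "play_rows", "data": {"motion": [[[0, 0, 0.12, 0, 0, 0, -1], [0, 0, 0.28, 0, 0, 0, -1], [0, 0, 0.42, 0, 0, 0, -1], [0, 0, 0.51, 0, 0, 0, -1], [0, 0, 0.513, 0, 0, 0, -1], [0, 0.05, 0.513, 0, 0, 0, -1], [0, 0.1, 0.513, 0, 0, 0, -1], [0, 0.14, 0.513, 0, 0, 0, -1], [0, 0.17, 0.513, 0, 0, 0, -1], [0, 0.19, 0.513, 0, 0, 0, -1]]]}}

```text
time_s: 41.8
ee_pos: [0.4065, 0.1895, 0.0553]
eef_rot: [3.141, -0.0, 1.622]
force: [0.1, -0.0, 0.5]
grip_width: 0.0005
grip_force: 0.0
```

>>> {"op": "play_rows", "data": {"motion": [[[0, 0.015, 0, 0, 0, 0, -1], [0, 0.035, 0, 0, 0, 0, -1], [0, 0.055, 0, 0, 0, 0, -1], [0, 0.08, 0, 0, 0, 0, -1], [0, 0.105, 0, 0, 0, 0, -1], [0, 0.13, 0, 0, 0, 0, -1], [0, 0.155, 0, 0, 0, 0, -1], [0, 0.18, 0, 0, 0, 0, -1], [0, 0.205, 0, 0, 0, 0, -1], [0, 0.23, 0, 0, 0, 0, -1]]]}}

```text
time_s: 42.8
ee_pos: [0.4634, 0.1924, 0.0549]
eef_rot: [-3.141, 0.0, 1.622]
force: [-1.6, 0.1, 0.2]
grip_width: 0.0004
grip_force: 0.6
```

>>> {"op": "play_rows", "data": {"motion": [[[0, 0.025, 0, 0, 0, 0, -1], [0, 0.05, 0, 0, 0, 0, -1], [0, 0.075, 0, 0, 0, 0, -1], [0, 0.1, 0, 0, 0, 0, -1], [0, 0.125, 0, 0, 0, 0, -1], [0, 0.15, 0, 0, 0, 0, -1], [0, 0.175, 0, 0, 0, 0, -1], [0, 0.2, 0, 0, 0, 0, -1], [0, 0.22, 0, 0, 0, 0, -1], [0, 0.24, 0, 0, 0, 0, -1]]]}}

```text
time_s: 43.8
ee_pos: [0.5232, 0.1955, 0.0549]
eef_rot: [-3.142, 0.0, 1.622]
force: [-1.7, 1.5, 0.1]
grip_width: 0.0005
grip_force: 0.6
```

Run:
```python
from h import *
print(get_obs()["ee_pos"],get_obs()["force"])
P=cloud(camera("scene"));
for n in("top","scene"):
    Q=cloud(camera(n)).reshape(-1,3)
    m=(abs(Q[:,2]-.086)<.006)&(Q[:,0]>.50)&(Q[:,0]<.62)&(Q[:,1]>.05)&(Q[:,1]<.33);print(n,"panel",m.sum(),np.polyfit(Q[m][:,1],Q[m][:,0],1),Q[m][:,0].min())
    m=(abs(Q[:,2]-.1)<.004)&(Q[:,0]>.5)&(Q[:,0]<.8)&(Q[:,1]>.1)&(Q[:,1]<.28);print("cab front x",np.percentile(Q[m][:,0],[.5,2]))
```

```text
[0.5232336  0.1954768  0.05494323] [-1.69169785  1.52677767  0.07329107]
top panel 170 [-0.05881084  0.59682425] 0.5715306682330417
cab front x [0.62726175 0.63162927]
scene panel 516 [-0.05503079  0.59497317] 0.5107223371073845
cab front x [0.53716172 0.6302291 ]
```

>>> {"op": "play_rows", "data": {"motion": [[[0, 0.02, 0, 0, 0, 0, -1], [0, 0.035, 0, 0, 0, 0, -1], [0, 0.05, 0, 0, 0, 0, -1], [0, 0.065, 0, 0, 0, 0, -1], [0, 0.08, 0, 0, 0, 0, -1], [0, 0.09, 0, 0, 0, 0, -1], [0, 0.1, 0, 0, 0, 0, -1], [0, 0.11, 0, 0, 0, 0, -1], [0, 0.12, 0, 0, 0, 0, -1], [0, 0.13, 0, 0, 0, 0, -1]]]}}

```text
time_s: 44.95
ee_pos: [0.5547, 0.1972, 0.0549]
eef_rot: [-3.14, 0.0, 1.622]
force: [-6.0, 0.6, 1.7]
grip_width: 0.0005
grip_force: 2.6
```

>>> {"op": "play_rows", "data": {"motion": [[[0, 0.01, 0, 0, 0, 0, -1], [0, 0.02, 0, 0, 0, 0, -1], [0, 0.03, 0, 0, 0, 0, -1], [0, 0.035, 0, 0, 0, 0, -1], [0, 0.035, 0, 0, 0, 0, -1]]]}}

```text
time_s: 45.45
ee_pos: [0.5601, 0.1974, 0.0548]
eef_rot: [-3.131, 0.001, 1.622]
force: [-37.4, -2.5, 23.8]
grip_width: 0.0004
grip_force: 19.3
```

Home against the stop, so I'll back off.

>>> {"op": "play_rows", "data": {"motion": [[[0, -0.03, 0, 0, 0, 0, -1], [0, -0.08, 0, 0, 0, 0, -1], [0, -0.18, 0, 0, 0, 0, -1], [0, -0.3, 0, 0, 0, 0, -1], [0, -0.4, -0.1, 0, 0, 0, -1], [0, -0.5, -0.25, 0, 0, 0, -1], [0, -0.6, -0.4, 0, 0, 0, -1], [0, -0.7, -0.5, 0, 0, 0, -1], [0, -0.7, -0.5, 0, 0, 0, -1], [0, -0.7, -0.5, 0, 0, 0, -1]]]}}

```text
time_s: 46.45
ee_pos: [0.3897, 0.1887, 0.1803]
eef_rot: [3.14, -0.0, 1.622]
force: [-0.5, -0.0, -0.2]
grip_width: 0.0005
grip_force: 0.0
```

Run:
```python
from h import *
print(get_obs()["ee_pos"])
C={n:camera(n) for n in("scene","top")}
for n in C:
    Q=cloud(C[n]).reshape(-1,3)
    m=(abs(Q[:,2]-.065)<.012)&(Q[:,0]>.53)&(Q[:,0]<.60)&(Q[:,1]>.05)&(Q[:,1]<.33);print("handle",np.median(Q[m],0),m.sum())
    m=(abs(Q[:,2]-.086)<.006)&(Q[:,0]>.50)&(Q[:,0]<.66)&(Q[:,1]>.05)&(Q[:,1]<.33);print(n,"panel",m.sum(),np.polyfit(Q[m][:,1],Q[m][:,0],1))
    for y in(-.262,-.335,-.398): print("T",fit_tower(cloud(C[n]),.47,y,zmin=.1))
cv2.imwrite("pics/s4.png",cv2.resize(C["scene"]["frame"][60:316,130:400,::-1],(633,600),interpolation=cv2.INTER_CUBIC))
```

```text
[0.38974025 0.18873316 0.1802789 ]
handle [0.58117906 0.20414136 0.06477739] 180
scene panel 160 [-0.06031848  0.62911521]
T (array([ 472.9, -254.6,   45.8,   41.3,   89. ]), 'med', array([ 0.4756, -0.2523]), 'z', 0.1363, 116)
T (array([ 472.5, -328. ,   40.6,   47.7,    1.3]), 'med', array([ 0.4753, -0.321 ]), 'z', 0.1565, 113)
T (array([ 473. , -392.8,   42.5,   45.9,    1.2]), 'med', array([ 0.4746, -0.3901]), 'z', 0.147, 96)
handle [0.57897147 0.19238465 0.06592301] 138
top panel 386 [-0.05598263  0.63211166]
T (array([ 470.7, -262.8,   39.3,   38.7,   89.3]), 'med', array([ 0.4705, -0.2622]), 'z', 0.1375, 158)
T (array([ 470.1, -334.7,   39.6,   40. ,    2.3]), 'med', array([ 0.4709, -0.3355]), 'z', 0.1579, 159)
T (array([ 470.1, -400.1,   42. ,   38.5,   89.4]), 'med', array([ 0.4698, -0.3998]), 'z', 0.1482, 163)
```

View pics/s4.png

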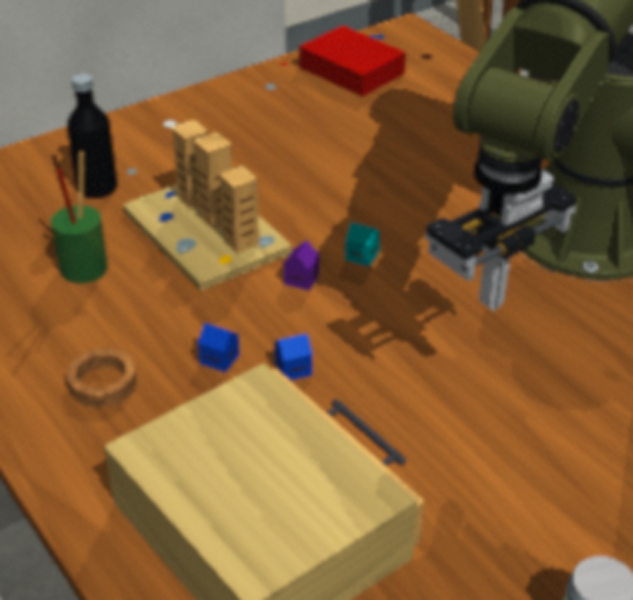

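The crop shows the drawer shut, with the handle at (367,432) having travelled 151 mm. The towers are upright on the board and everything else is untouched, so I'll hand in.

```bash
python3 -c "
from station import workorder
print(workorder.hand_in())"
```

```text
the job is handed in; nothing more can be done
None
```

I handed the job in with all three towers standing on the board, the three grey-roofed houses in the drawer and the drawer pushed home into its catch; the hand-in printed no verdict.

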